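# Load the imaging chamber and cam-lock its cover

## Robot

A 6-joint arm with a two-finger parallel gripper is mounted at the origin on the work surface. World frame = base frame: x ahead of the robot, y to its left, z up, the work surface at z = 0. Lengths are in mm, angles in rad, forces in N, time in s.
With the tool pointing down it reaches from about 300 to 775 mm from the base axis. Payload 14.6 kg.
Tool frame: the origin (TCP) lies on the mounting face of the last link; the fingertips stand 199 mm ahead of it and the grasp point (between the pads) lies bot.grasp_offset ahead of it (bot.grasp_offset is the distance from the TCP to the grasp point, in mm); z points along the fingers, x is the direction in which the jaws open and shut, and the axes are right-handed (so a half turn about z gives the same grasp; the last joint's range is limited). The gripper opens to 94 mm and grips with 3 to 60 N. Pads are 16 mm wide; open, the fingers measure 119 mm over their backs; the gripper's body (75 mm by 177 mm) begins 78 mm behind the grasp point.
Start: joints at [-1.274, 0.3, 1.521, -0, 1.321, -0.067], TCP at [195.698, -513.997, 404.646] pointing down, gripper open.
Joint ranges: [-3.03, 3.03], [-0.79, 2.21], [0.23, 2.52], [-1.04, 4.18], [0, 3.07], [-2.55, 2.55]. Speed limits (rad/s): [2.22, 2.22, 2.57, 3.14, 3.14, 3.14].

## Interface

Orientations are given as a rotation vector (axis times angle).
In Python, from plant import bot gives the robot as it stands.
- The arm moves only by the tool move_arm, never from a script. Its argument "increments" is a list of rows, each an object with "travel": the shift along the tool's x, y, z in mm, a list of three; "yaw": the turn about the tool's z in rad; "gripper": the finger opening in mm, from 0 to 94. In form: [{"travel": [tx, ty, tz], "yaw": yaw, "gripper": gripper}, ...]. A call has 1 to 12 rows; each row shifts and turns the commanded pose from where the row before left it, along the tool's axes as they then stand; what a row does not reach is not made up. A row lasts 1/8 s, in which the tool goes at most 62.5 mm and 10.7 degrees, less where a joint would pass 70% of its speed; a pose out of reach is approached as far as the arm can. A call is refused whole if a number of a shift passes 62.5 or a number of a turn 0.188, either way. A call with a gripper value outside its range is refused whole. The fingers move at their own pace and stop on an object; "grip_force" is the grip in N (left out, the last holds). Time passes only in rows, so rows that do not move let the fingers close. It gives the time, the measured TCP pose, the force and the opening at its end, in the units of the state.
- bot.read_state(): the state, without advancing time (a new reading comes with each control period).
- bot.camera(name): name is "scene" or "top"; returns a dict with "img" (480x640x3 uint8, red, green, blue), "fov_y" (degrees; the focal length in pixels is half the picture's height over the tangent of half this angle, whatever the lens; pixels are square), "cx", "cy" (the principal point, pixels), "T" (4x4, takes a point from camera to world coordinates). Camera axes: x right, y up, looking along -z (the intrinsics and any distortion apply to the point x, -y, -z); pixel columns grow to the right and rows downward; lengths in mm; the calibration is good to about 2 mm. A picture is of the moment at which its call begins. There is no depth.
- bot.finish_job(): hands the job in, once; it reports no verdict.
Trained networks look in a picture, given as the dict that the camera call returned (one of the last four; its "shot" number tells which), for a name from the list of things; names that differ only in an ending like _2 or _b are one class to them, and where a whole thing is asked for, a point or a joint stands for the part that bears it (a point fixed in the world has none). Each returns a list of dicts, best first, with "conf" (0 to 1); they miss things now and then, are a little off and sometimes report something else, mostly with a low value. They report only what shows in the picture. A call takes as long as a camera call. They do not tell look-alikes from the thing itself.
- bot.look_for(picture, query): "extent" ([left, top, width, height] in pixels, round what is visible of it).
- bot.masks_of(picture, query): "region" (480x640 bool, what is visible of it) and "extent" ([left, top, width, height] in pixels, round what is visible of it).
- bot.place_of(picture, query): "location" ([row, column] in pixels: a listed point, or the origin of a listed thing).
The state is a dict: "time": time; "joints": joint angles; "dq": joint speeds; "effort": joint torques, N m; "position": TCP position; "eef_rot": TCP orientation; "contact_force": force on the tool from outside, world axes, zero at the start; "wrist_torque": the same for the moment, N m; "gripper_width": opening from 0.0 (shut) to 1.0 (fully open).
Only numpy, scipy, OpenCV 4.12 (cv2) and the standard library are available. Lean on these libraries where they do the work, as an engineer would, in place of code of your own. Each camera call takes 0.05 s, during which the arm holds its last target.

## Task

Load the imaging chamber for the microscope: dispense every sample carrier in the magazine with the spring pusher, one at a time, and lay them flat on the chamber's floor, side by side (beside one that may be there already). Then set the cover on the chamber so that it sits fully down and level on the rim, and only then turn both red cam locks clockwise a quarter turn until each drops into its locked detent over the cover. Leave the bottles and optics standing by alone.

Things in the scene. Friction and masses are not known exactly. Their poses are not given: they have to be found in the camera images.
- chamber: Fixed open tray, aluminium walls and black floor, 174 (x) x 122 (y) x 30 mm high, walls and floor 5 mm thick (inside 164 x 112 mm, 25 mm deep). Origin: centre of the underside, on the bench; x along its length, z up. A post with a red cam lock stands at each end, on its x axis at x = +105 mm (A) and -105 mm (B).
- cover: Loose cover, 0.22 kg, clear with a white frame: plate 174 (x) x 122 (y) x 6 mm, under it a plug 158 x 106 x 5 mm that drops into the chamber's mouth with 3 mm play each side. Origin: centre of the plug's underside (on the bench at first); x along its length, z up; fits either way round. Seated, the plate lies on the rim, the origin 25 mm above the chamber's, its top 36 mm above the bench.
- cover_grip (a point): Point on the cover's blue grip bar, 26 mm above the cover's origin, same axes. The bar, 60 (x) x 14 (y) x 25 mm high, stands in the middle of the cover's top, 11 to 36 mm above the origin.
- magazine: Fixed grey magazine. Base 200 (x) x 56 (y) x 8 mm, from x = -92 to +108 mm; on it, centred at x = +25 mm, a square tower (53 mm square outside, top 62 mm above the bench, open on top) holds the stacked carriers, the lowest on the base. Origin: centre of the underside, on the bench; x is the way the pusher moves; the bottom carrier comes out of a slot in the tower's +x side.
- magazine_out (a point): Where a carrier lies after a full push: flat on the open base before the tower, its underside's centre here, at magazine x = +79 mm, 8 mm above the bench. Axes as the magazine's.
- pusher (a joint): Slide of the pusher, m: 0 at rest, 0.058 at the end of its travel (carrier fully out). A spring (3 N at rest, 5.3 N fully in) brings it back when released, in about a second; then the stack drops by one carrier. It carries a slippery steel blade 10.5 mm thick that stays under the stack while it is in.
- pusher_grip (a point): Point on the pusher's blue upright handle, a plate 10 (x) x 32 (y) mm, from 12 to 42 mm above the bench; this point is on its middle, 32 mm above the bench, at magazine x = -82.5 mm at rest. Push it along magazine +x (from behind or pinched from above). Axes as the magazine's.
- lockA (a joint): Turn of cam lock A, rad: 0 open (tongue along the chamber's -y, clear of the cover), 1.571 locked (tongue pointing to the chamber's -x, over the cover's edge). Grows clockwise seen from above. Turns freely (under 0.1 N m) up to 1.15; past about 1.3 a spring (6 N, downward) pulls it into the detent (1.5 to 1.571), where it drops 3 mm; a gripper that holds it up delays the drop until it lets go.
- lockA_grip (a point): Middle of lock A's grip bar, on its turning axis, 55 mm above the bench when open (3 mm lower locked). Bar 36 long, 10 thick, 18 mm high (9 mm above and below). At joint 0 it lies along the chamber's y and is pinched across x; at q it is turned clockwise by q. Under it a hub of 26 mm diameter and a tongue 12 mm wide, 6 thick, reaching 26 mm from the axis; locked, 1.5 mm above the seated cover.
- lockB (a joint): As lockA, for cam lock B at the other end: 0 open (tongue along the chamber's +y), 1.571 locked (tongue pointing to the chamber's +x); grows clockwise seen from above, same spring and detent.
- lockB_grip (a point): Middle of lock B's grip bar, as for A; at joint 0 the bar lies along the chamber's y.
- tile1: Sample carrier: loose white square tile, 40 x 40 x 12 mm, 40 g, with a round amber window; two or three are stacked in the magazine at the start, and one more may already lie in the chamber. Origin: centre of the underside, z up. In the chamber it lies flat with its origin 5 mm above the chamber's. All are alike and may lie anywhere on the floor, side by side.
- tile2: Sample carrier: loose white square tile, 40 x 40 x 12 mm, 40 g, with a round amber window; two or three are stacked in the magazine at the start, and one more may already lie in the chamber. Origin: centre of the underside, z up. In the chamber it lies flat with its origin 5 mm above the chamber's. All are alike and may lie anywhere on the floor, side by side.
- tile3: Sample carrier: loose white square tile, 40 x 40 x 12 mm, 40 g, with a round amber window; two or three are stacked in the magazine at the start, and one more may already lie in the chamber. Origin: centre of the underside, z up. In the chamber it lies flat with its origin 5 mm above the chamber's. All are alike and may lie anywhere on the floor, side by side.
- tile4: Sample carrier: loose white square tile, 40 x 40 x 12 mm, 40 g, with a round amber window; two or three are stacked in the magazine at the start, and one more may already lie in the chamber. Origin: centre of the underside, z up. In the chamber it lies flat with its origin 5 mm above the chamber's. All are alike and may lie anywhere on the floor, side by side.
- oil: Bystander: small amber bottle, 32 mm diameter, 60 mm high, not to be moved. Origin: centre of the underside.
- lens: Bystander: dark objective lens standing on the bench, 34 mm diameter, 52 mm high, not to be moved. Origin: centre of the underside.
- dish: Bystander: closed clear dish, 60 mm diameter, 17 mm high, not to be moved. Origin: centre of the underside.
There are look-alikes about, which are no part of the job. What is shaped like the tile3 but black or yellow is not meant.

How it is judged:
By the outcome, as a careful person would: the job done as asked, in the order asked, and still so for the second after the job is handed in, with the robot touching nothing.
Of tile3, tile4 only 1 to 2 are there at a start; the rules pass over those that are not, and their reading is None.
At some moment in a run one of cover may be knocked a few centimetres aside while the robot is not near it.
Once in a run the grip may slacken for a moment while it holds something.
It also fails if it takes over 210 s, if anything falls off the work surface, if the arm or the gripper's body presses on something with over 40 N, if the wrist force passes 120 N, or if a joint passes its speed limit or range.

## Working session

There is one attempt and no reset: what is moved stays moved. The work goes in short steps, Python scripts to look and compute and a tool call to move; the robot and the scene stay as the last step left them, time stands still between calls to the robot, and variables do not carry over. Pictures are saved under pics/ and viewed, and the job is handed in when it is done.

Besides the shell and the picture viewer there is one more tool, called as a command line: name --argument value ..., lists and objects as JSON in quotes. move_arm: Moves the arm, as the interface text tells. Its arguments: {"type":"object","properties":{"increments":{"type":"array"},"grip_force":{"type":"number"}},"required":["increments"]}

```bash
ls; mkdir -p pics; cat > h.py <<'E'
import numpy as np, cv2
from plant import bot
def save(p,name,crop=None,scale=1):
    im=p["img"][:,:,::-1]
    if crop: l,t,w,h=crop; im=im[t:t+h,l:l+w]
    if scale!=1: im=cv2.resize(im,None,fx=scale,fy=scale,interpolation=cv2.INTER_CUBIC)
    cv2.imwrite("pics/"+name,im)
def ray(p,row,col):
    f=240/np.tan(np.radians(p["fov_y"])/2)
    d=np.array([(col-p["cx"])/f,-(row-p["cy"])/f,-1.])
    T=np.array(p["T"]); return T[:3,3],T[:3,:3]@d
def onz(p,row,col,z):
    o,d=ray(p,row,col); s=(z-o[2])/d[2]; return o+s*d
def proj(p,X):
    f=240/np.tan(np.radians(p["fov_y"])/2)
    T=np.array(p["T"]); c=T[:3,:3].T@(np.asarray(X,float)-T[:3,3])
    return np.array([p["cy"]-f*c[1]/-c[2], p["cx"]+f*c[0]/-c[2]]) # row,col
E
python3 - <<'E'
from h import *
for n in("scene","top"):
    p=bot.camera(n); save(p,n+"0.png"); print(n,p["fov_y"],p["cx"],p["cy"],[k for k in p if k!='img']); print(np.round(p["T"],3))
    for q in ["chamber","cover","cover_grip","magazine","magazine_out","pusher_grip","lockA_grip","lockB_grip","tile1","oil","lens","dish"]:
        z={"cover_grip":26,"pusher_grip":32,"lockA_grip":55,"lockB_grip":55,"magazine_out":8}.get(q,0)
        print(q,[(round(r["conf"],2),np.round(r["location"],1).tolist(),np.round(onz(p,*r["location"],z)[:2],1).tolist()) for r in bot.place_of(p,q)[:6]])
print(bot.grasp_offset,bot.read_state())
E
```

```text
pics
scene 46.481514754053116 312.21366670194004 235.5739327148281 ['fov_y', 'cx', 'cy', 'T', 'shot']
[[ 5.820000e-01 -4.610000e-01  6.690000e-01  1.200377e+03]
 [ 8.130000e-01  3.100000e-01 -4.930000e-01 -4.822770e+02]
 [ 2.000000e-02  8.310000e-01  5.550000e-01  5.674280e+02]
 [ 0.000000e+00  0.000000e+00  0.000000e+00  1.000000e+00]]
chamber [(0.84, [249.1, 312.6], [551.7, -2.8])]
cover [(0.77, [203.2, 413.8], [535.3, 260.1])]
cover_grip [(0.96, [193.4, 414.3], [538.5, 254.1]), (0.37, [319.2, 197.4], [630.2, -260.7])]
magazine [(0.84, [293.0, 175.8], [528.7, -251.1])]
magazine_out [(0.79, [318.8, 196.6], [609.8, -253.9])]
pusher_grip [(0.78, [250.8, 152.9], [445.4, -250.0])]
lockA_grip [(0.63, [259.1, 337.0], [657.8, -33.5])]
lockB_grip [(0.8, [196.1, 294.1], [457.6, 21.5])]
tile1 [(0.87, [357.6, 123.2], [616.0, -367.3]), (0.74, [279.3, 245.8], [560.2, -142.9]), (0.73, [257.8, 340.3], [599.7, 21.7]), (0.73, [313.5, 116.4], [523.3, -344.0]), (0.63, [286.9, 178.6], [517.1, -241.1]), (0.55, [301.1, 181.1], [551.3, -252.5])]
oil [(0.56, [271.6, 437.6], [722.6, 133.0])]
lens [(0.65, [3
[... 1297 characters left out ...]
301.0], [736.6, -13.1])]
180.4 {'time': 1.3, 'joints': array([-1.27358087e+00,  2.99887951e-01,  1.52100965e+00,  2.38410371e-05,
        1.32069561e+00, -6.65777796e-02]), 'dq': array([-0.00131733, -0.0001472 , -0.00206769,  0.00018269, -0.00065257,
       -0.00140172]), 'effort': array([ 6.97676551e-04, -5.31653452e+01, -3.52914762e+01,  7.09146238e-02,
        2.12337775e-02,  8.00351955e-06]), 'position': array([ 195.70860496, -513.98897804,  404.64810658]), 'eef_rot': array([-2.58662067e+00,  1.78294196e+00, -2.18526002e-05]), 'contact_force': array([0.36696203, 0.93621612, 0.38089463]), 'wrist_torque': array([-0.01920314, -0.04061526, -0.00279175]), 'gripper_width': 1.0001450965527545}
```

View pics/scene0.png

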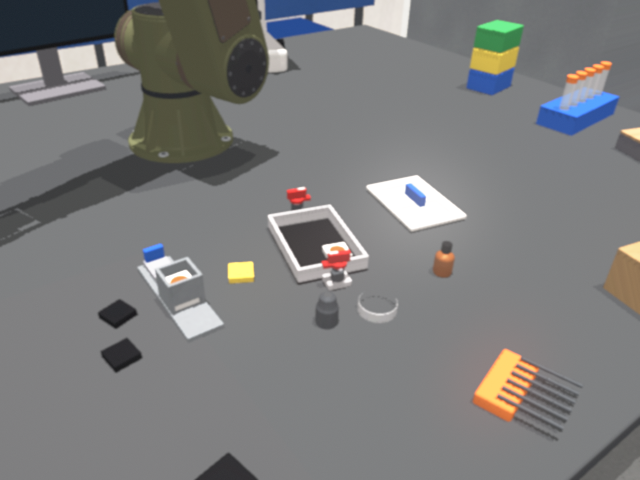

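View pics/top0.png

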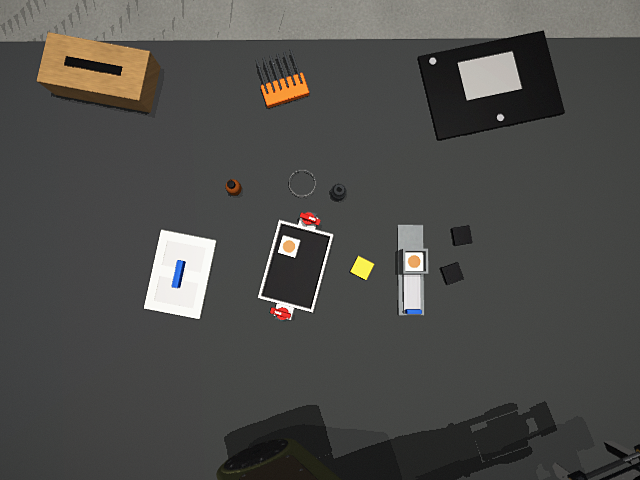

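```bash
cat >> h.py <<'E'
def box(x0,x1,y0,y1,z0,z1): return np.array([[x,y,z] for x in(x0,x1) for y in(y0,y1) for z in(z0,z1)],float)
def place(P,pose):
    x,y,a=pose; c,s=np.cos(a),np.sin(a); return np.c_[c*P[:,0]-s*P[:,1]+x, s*P[:,0]+c*P[:,1]+y, P[:,2]]
def sil(p,boxes,pose,S=4):
    m=np.zeros((480*S//1,640*S),np.uint8) if False else np.zeros((480,640),np.uint8)
    for b in boxes:
        q=np.array([proj(p,X)[::-1] for X in place(b,pose)])
        h=cv2.convexHull(((q)*16).round().astype(np.int32).reshape(-1,1,2)); 
        cv2.fillConvexPoly(m,h,255,cv2.LINE_AA,4)
    return m.astype(float)/255
MODELS={"chamber":[box(-87,87,-61,61,0,30)],
"cover":[box(-87,87,-61,61,5,11),box(-79,79,-53,53,0,5),box(-30,30,-7,7,11,36)],
"magazine":[box(-92,108,-28,28,0,8),box(-1.5,51.5,-26.5,26.5,0,62)]}
def fit(ps,ms,boxes,p0):
    from scipy.optimize import minimize
    def cost(v): return sum(np.abs(sil(p,boxes,(v[0],v[1],v[2]/100))-m).sum()/m.sum() for p,m in zip(ps,ms))
    v=np.array([p0[0],p0[1],p0[2]*100])
    r=minimize(cost,v,method="Nelder-Mead",options=dict(initial_simplex=np.array([v,v+[6,0,0],v+[0,6,0],v+[0,0,6]]),xatol=.05,fatol=1e-5))
    r=minimize(cost,r.x,method="Nelder-Mead",options=dict(initial_simplex=np.array([r.x,r.x+[3,0,0],r.x+[0,3,0],r.x+[0,0,3]]),xatol=.05,fatol=1e-5))
    return np.array([r.x[0],r.x[1],r.x[2]/100]),r.fun
def overlay(p,items,name,crop,scale):
    im=cv2.resize(p["img"][:,:,::-1],None,fx=scale,fy=scale,interpolation=cv2.INTER_CUBIC)
    for segs in items:
        q=np.array([proj(p,X)[::-1] for X in segs]); q=(q+.5)*scale-.5
        cv2.polylines(im,[(q*16).round().astype(np.int32).reshape(-1,1,2)],True,(0,255,0),1,cv2.LINE_AA,4)
    l,t,w,h=[int(v*scale) for v in crop]; cv2.imwrite("pics/"+name,im[t:t+h,l:l+w])
def rect(x0,x1,y0,y1,z): return np.array([[x0,y0,z],[x1,y0,z],[x1,y1,z],[x0,y1,z]],float)
E
python3 - <<'E'
from h import *
ps=[bot.camera("top"),bot.camera("scene")]
p0={"chamber":(556,-3,-.28),"cover":(536,260,-.15),"magazine":(532,-252,-.02)}
P={}
for q in p0:
    ms=[]
    for p in ps:
        r=bot.masks_of(p,q); print(q,[(round(a["conf"],2),np.round(a["extent"]).tolist()) for a in r]); m=r[0]["region"].astype(np.uint8)
        ms.append(m.astype(float))
    ini=[p0[q],(p0[q][0],p0[q][1],p0[q][2]+.15)]
    for k in (0,1): print("  single",k,*[np.round(z,3) for z in fit([ps[k]],[ms[k]],MODELS[q],p0[q])])
    P[q],c=min((fit(ps,ms,MODELS[q],i) for i in ini),key=lambda t:t[1]); print(q,P[q].round(3),c)
it=[place(rect(-87,87,-61,61,30),P["chamber"]),place(rect(-82,82,-56,56,30),P["chamber"]),place(rect(-82,82,-56,56,5),P["chamber"]),
place(rect(-87,87,-61,61,11),P["cover"]),place(rect(-30,30,-7,7,36),P["cover"]),place(rect(-92,108,-28,28,8),P["magazine"]),place(rect(-1.5,51.5,-26.5,26.5,62),P["magazine"])]
overlay(ps[0],it,"ov_top.png",(140,190,320,140),2.5)
overlay(ps[1],it,"ov_sc.png",(120,150,360,200),2.2)
E
```

```text
chamber [(0.71, [272.0, 308.0, 20.0, 13.0]), (0.64, [258.0, 208.0, 73.0, 114.0]), (0.51, [279.0, 236.0, 22.0, 20.0])]
chamber [(0.84, [267.0, 188.0, 102.0, 102.0])]
  single 0 [649.176 -78.489  -0.8  ] 33.317
  single 1 [ 5.52598e+02  2.38300e+00 -2.96000e-01] 0.175
chamber [ 5.79552e+02 -4.22900e+00 -2.87000e-01] 34.192141079780264
cover [(0.88, [144.0, 232.0, 72.0, 85.0]), (0.48, [399.0, 271.0, 22.0, 43.0]), (0.4, [270.0, 307.0, 23.0, 14.0])]
cover [(0.58, [370.0, 175.0, 97.0, 58.0])]
  single 0 [ 5.39946e+02  2.54854e+02 -2.15000e-01] 0.044
  single 1 [ 5.38464e+02  2.56779e+02 -2.13000e-01] 0.049
cover [ 5.38754e+02  2.55654e+02 -2.13000e-01] 0.09784767895914714
magazine [(0.97, [396.0, 227.0, 34.0, 92.0]), (0.35, [228.0, 179.0, 14.0, 18.0])]
magazine [(0.69, [133.0, 243.0, 90.0, 100.0])]
  single 0 [ 5.32737e+02 -2.52229e+02 -2.50000e-02] 0.205
  single 1 [ 5.29984e+02 -2.51091e+02 -3.80000e-02] 0.189
magazine [ 5.32177e+02 -2.52030e+02 -2.80000e-02] 0.4090763694685052
```

```bash
python3 - <<'E'
from h import *
ps=[bot.camera("top"),bot.camera("scene")]
C=(556,-2,-.287);M=(532.2,-252,-.028);K=(538.8,255.7,-.213)
it=[place(rect(-87,87,-61,61,30),C),place(rect(-82,82,-56,56,30),C),place(rect(-82,82,-56,56,5),C),place(rect(100,110,-18,18,64),C),place(rect(-110,-100,-18,18,64),C)]
im=[place(rect(-92,108,-28,28,8),M),place(rect(-1.5,51.5,-26.5,26.5,62),M),place(rect(-1.5,51.5,-26.5,26.5,8),M),place(rect(-87.5,-77.5,-16,16,42),M)]
ik=[place(rect(-87,87,-61,61,11),K),place(rect(-30,30,-7,7,36),K)]
overlay(ps[0],it,"c_t.png",(240,200,110,130),4.6)
overlay(ps[1],it,"c_s.png",(255,175,125,115),5)
overlay(ps[0],im,"m_t.png",(380,215,70,110),5)
overlay(ps[1],im,"m_s.png",(120,235,120,110),5)
a=[cv2.imread("pics/"+n) for n in("c_t.png","c_s.png","m_t.png","m_s.png")]
for nm,i,j in(("c.png",0,1),("m.png",2,3)):
    H=max(a[i].shape[0],a[j].shape[0]); pad=lambda z:cv2.copyMakeBorder(z,0,H-z.shape[0],0,0,cv2.BORDER_CONSTANT)
    o=np.hstack([pad(a[i]),pad(a[j])]); s=min(1,800/o.shape[1]); cv2.imwrite("pics/"+nm,cv2.resize(o,None,fx=s,fy=s,interpolation=cv2.INTER_AREA))
E
```

```text
(no output)
```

View pics/c_t.png

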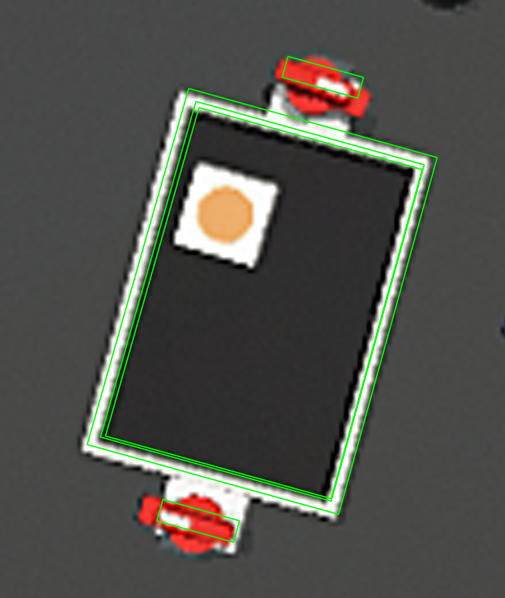

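View pics/c_s.png

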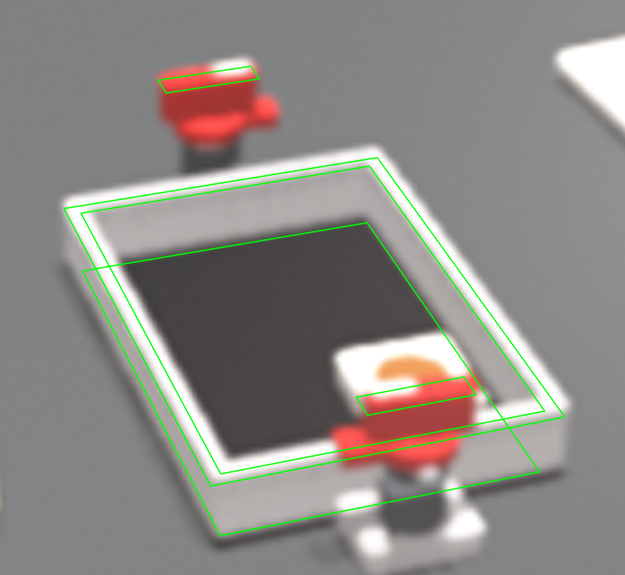

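View pics/m_t.png

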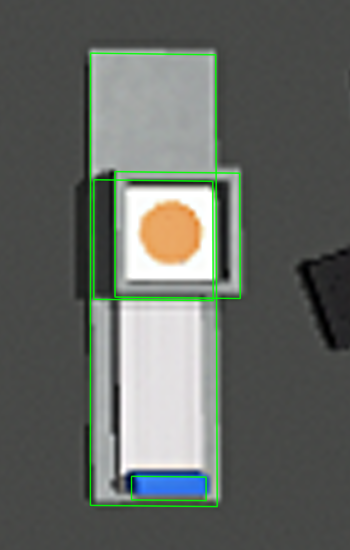

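View pics/m_s.png

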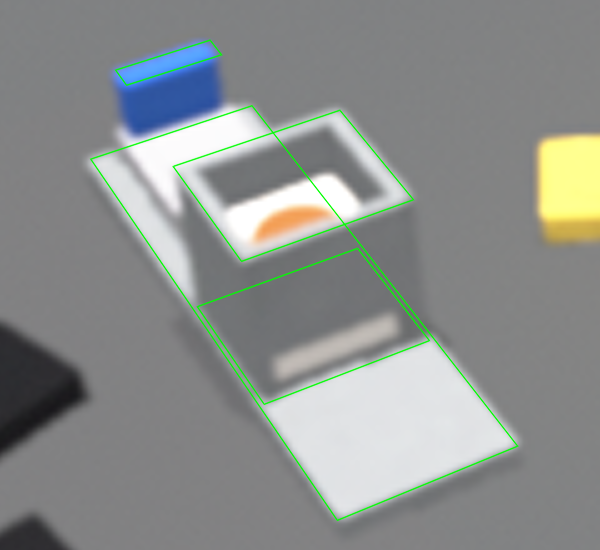

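```bash
python3 - <<'E'
from h import *
ps=[bot.camera("top"),bot.camera("scene")]
C0=(555,-1,-.287)
ms=[];ig=[]
for p in ps:
    r=bot.masks_of(p,"chamber"); m=max((a["region"] for a in r),key=lambda z:z.sum())
    g=sil(p,[box(88,135,-40,40,0,68),box(-135,-88,-40,40,0,68)],C0)>0
    # fill holes
    c,_=cv2.findContours(m.astype(np.uint8),cv2.RETR_EXTERNAL,cv2.CHAIN_APPROX_NONE); f=np.zeros((480,640),np.uint8); cv2.drawContours(f,c,-1,1,-1)
    ms.append(f.astype(float)); ig.append(g)
from scipy.optimize import minimize
def run(ks):
    def cost(v): return sum((np.abs(sil(ps[k],MODELS["chamber"],(v[0],v[1],v[2]/100))-ms[k])*~ig[k]).sum() for k in ks)
    v=np.array([555,-1,-28.7])
    for st in(5,2): v=minimize(cost,v,method="Nelder-Mead",options=dict(initial_simplex=np.array([v,v+[st,0,0],v+[0,st,0],v+[0,0,st]]),xatol=.05,fatol=.1)).x
    return v,cost(v)
for ks in([0],[1],[0,1]): v,c=run(ks); print(ks,v.round(2),c)
C=(v[0],v[1],v[2]/100)
it=[place(rect(-87,87,-61,61,30),C),place(rect(-82,82,-56,56,30),C),place(rect(-82,82,-56,56,5),C),place(rect(100,110,-18,18,64),C),place(rect(-110,-100,-18,18,64),C)]
overlay(ps[0],it,"c_t2.png",(240,200,110,130),4.6)
overlay(ps[1],it,"c_s2.png",(255,175,125,115),5)
# edges: red blobs centroids
E
```

```text
[0] [553.1    1.36 -27.43] 142.71764705882353
[1] [553.15   2.66 -27.72] 90.60784313725489
[0, 1] [554.2    1.77 -27.18] 244.6705882352941
```

View pics/c_t2.png

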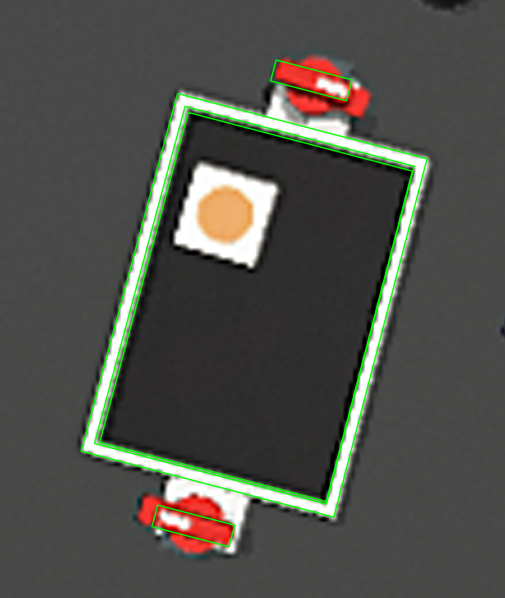

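View pics/c_s2.png

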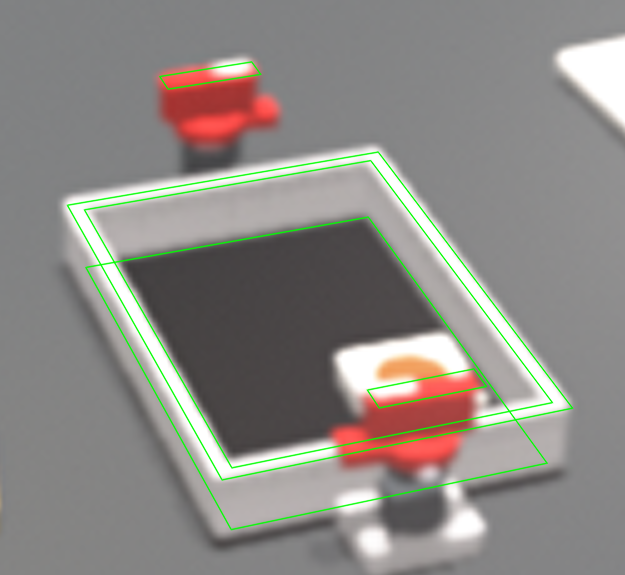

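```bash
cat >> h.py <<'E'
C=(553.8,0.8,-.278); M=(532.2,-252.,-.028); K=(538.8,255.7,-.213)
def W(pose,x,y):
    c,s=np.cos(pose[2]),np.sin(pose[2]); return np.array([pose[0]+c*x-s*y,pose[1]+s*x+c*y])
def cur():
    from scipy.spatial.transform import Rotation as R
    s=bot.read_state(); m=R.from_rotvec(s["eef_rot"]).as_matrix()
    g=np.array(s["position"])+m[:,2]*bot.grasp_offset
    return g,np.arctan2(m[1,0],m[0,0]),m,s
def plan(x,y,z,phi,n=None):
    g,f,m,s=cur(); d=np.array([x,y,z])-g; dphi=(phi-f+np.pi)%(2*np.pi)-np.pi
    t=np.array([np.cos(f)*d[0]+np.sin(f)*d[1], np.sin(f)*d[0]-np.cos(f)*d[1], -d[2]])
    print("t",round(s["time"],2),"grasp",g.round(1),"phi",round(f,3),"tilt",m[:,2].round(3),"F",np.round(s["contact_force"],1),"w",round(94*s["gripper_width"],1))
    print("to go: travel(tool now)",t.round(1),"yaw",round(-dphi,3), "| steps trans@50",np.abs(t).max()/50)
E
python3 - <<'E'
from h import *
print(W(M,-82.5,0),W(M,79,0),W(C,40,-26),W(C,-40,-26),W(C,-40,26),W(C,105,0),W(C,-105,0))
plan(*W(M,-82.5,0),150,-.028)
E
```

```text
[ 449.73233789 -249.69030183] [ 611.16903402 -254.21171098] [585.12899144 -35.17908136] [508.20049327 -13.22444246] [522.47100856  36.77908136] [654.76865385 -28.01546356] [452.83134615  29.61546356]
t 2.0 grasp [ 195.7 -514.   224.2] phi -1.207 tilt [-0.  0. -1.] F [-0.7  0.5 -0.6] w 94.0
to go: travel(tool now) [-156.6 -331.5   74.2] yaw -1.179 | steps trans@50 6.629106791362447
```

move_arm --increments '[{"travel": [-19.6,-41.4,9.3],"yaw": 0,"gripper": 40},{"travel": [-19.6,-41.4,9.3],"yaw": 0,"gripper": 40},{"travel": [-19.6,-41.4,9.3],"yaw": 0,"gripper": 40},{"travel": [-19.6,-41.4,9.3],"yaw": 0,"gripper": 40},{"travel": [-19.6,-41.4,9.3],"yaw": 0,"gripper": 40},{"travel": [-19.6,-41.4,9.3],"yaw": 0,"gripper": 40},{"travel": [-19.6,-41.4,9.3],"yaw": 0,"gripper": 40},{"travel": [-19.6,-41.4,9.3],"yaw": 0,"gripper": 40}]' --grip_force 20

```text
time: 3.0
position: [450.3, -248.4, 330.1]
eef_rot: [-2.587, 1.783, -0.001]
contact_force: [0.1, -0.5, 0.4]
gripper_width: 0.427
```

move_arm --increments '[{"travel": [0,0,0],"yaw": -0.168,"gripper": 40},{"travel": [0,0,0],"yaw": -0.168,"gripper": 40},{"travel": [0,0,0],"yaw": -0.168,"gripper": 40},{"travel": [0,0,0],"yaw": -0.168,"gripper": 40},{"travel": [0,0,0],"yaw": -0.168,"gripper": 40},{"travel": [0,0,0],"yaw": -0.168,"gripper": 40},{"travel": [0,0,0],"yaw": -0.168,"gripper": 40},{"travel": [0,0,0],"yaw": 0,"gripper": 40}]'

```text
time: 4.0
position: [449.4, -249.6, 330.3]
eef_rot: [3.141, -0.05, 0.0]
contact_force: [0.6, 0.1, 1.1]
gripper_width: 0.423
```

```bash
python3 - <<'E'
from h import *
plan(*W(M,-82.5,0),38,-.028)
p=bot.camera("scene"); save(p,"s1.png",(80,120,200,180),4)
E
```

```text
t 4.0 grasp [ 449.5 -249.6  149.9] phi -0.032 tilt [ 0. -0. -1.] F [0.6 0.1 1.1] w 39.7
to go: travel(tool now) [3.000e-01 1.000e-01 1.119e+02] yaw -0.004 | steps trans@50 2.237602228405121
```

View pics/s1.png

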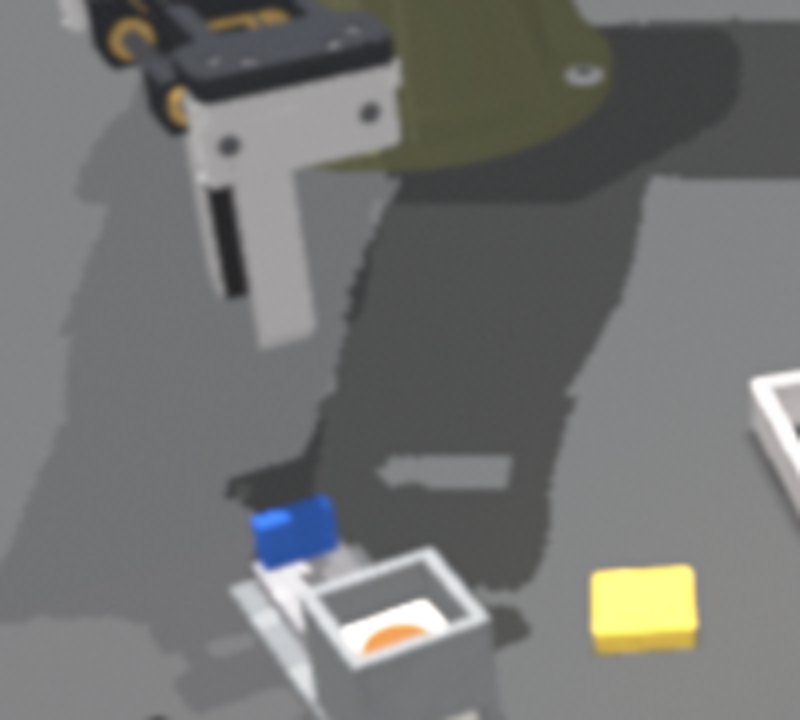

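move_arm --increments '[{"travel": [0,0,35],"yaw": 0,"gripper": 40},{"travel": [0,0,35],"yaw": 0,"gripper": 40},{"travel": [0,0,27],"yaw": 0,"gripper": 40},{"travel": [0,0,13],"yaw": 0,"gripper": 40},{"travel": [0,0,0],"yaw": 0,"gripper": 40},{"travel": [0,0,0],"yaw": 0,"gripper": 4},{"travel": [0,0,0],"yaw": 0,"gripper": 4},{"travel": [0,0,0],"yaw": 0,"gripper": 4},{"travel": [0,0,0],"yaw": 0,"gripper": 4},{"travel": [0,0,0],"yaw": 0,"gripper": 4}]' --grip_force 20

```text
time: 5.3
position: [450.0, -249.6, 220.7]
eef_rot: [3.14, -0.048, 0.004]
contact_force: [7.8, 0.8, -3.0]
gripper_width: 0.105
```

move_arm --increments '[{"travel": [6,0,0],"yaw": 0,"gripper": 4},{"travel": [8,0,0],"yaw": 0,"gripper": 4},{"travel": [8,0,0],"yaw": 0,"gripper": 4},{"travel": [8,0,0],"yaw": 0,"gripper": 4},{"travel": [8,0,0],"yaw": 0,"gripper": 4},{"travel": [8,0,0],"yaw": 0,"gripper": 4},{"travel": [6,0,0],"yaw": 0,"gripper": 4},{"travel": [4,0,0],"yaw": 0,"gripper": 4},{"travel": [2,0,0],"yaw": 0,"gripper": 4},{"travel": [0,0,0],"yaw": 0,"gripper": 4}]' --grip_force 25

```text
time: 6.55
position: [507.6, -251.1, 220.6]
eef_rot: [-3.14, 0.048, 0.002]
contact_force: [-4.3, 5.4, 8.2]
gripper_width: 0.106
```

```bash
python3 - <<'E'
from h import *
plan(*W(M,-24.5,0),38,-.028)
p=bot.camera("scene"); save(p,"s2.png",(100,200,160,150),4)
E
```

```text
t 6.55 grasp [ 507.4 -250.9   40.2] phi -0.031 tilt [-0.001  0.001 -1.   ] F [-4.3  5.4  8.2] w 10.0
to go: travel(tool now) [0.3 0.4 2.2] yaw -0.003 | steps trans@50 0.043318546957763146
```

View pics/s2.png

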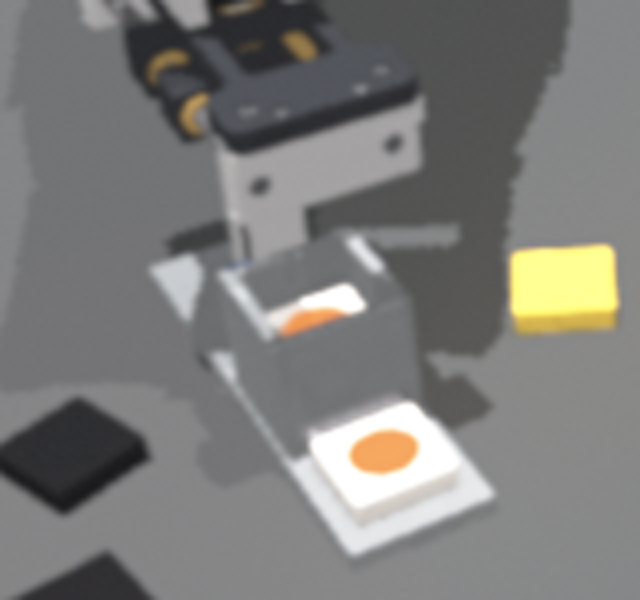

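move_arm --increments '[{"travel": [1.5,0,0],"yaw": 0,"gripper": 4},{"travel": [0,0,0],"yaw": 0,"gripper": 4},{"travel": [-10,0,0],"yaw": 0,"gripper": 4},{"travel": [-10,0,0],"yaw": 0,"gripper": 4},{"travel": [-10,0,0],"yaw": 0,"gripper": 4},{"travel": [-10,0,0],"yaw": 0,"gripper": 4},{"travel": [-8,0,0],"yaw": 0,"gripper": 4},{"travel": [-8,0,0],"yaw": 0,"gripper": 4},{"travel": [-2,0,0],"yaw": 0,"gripper": 12},{"travel": [0,0,0],"yaw": 0,"gripper": 40},{"travel": [0,0,0],"yaw": 0,"gripper": 40},{"travel": [0,0,0],"yaw": 0,"gripper": 40}]'

```text
time: 8.1
position: [451.1, -249.6, 220.2]
eef_rot: [-3.141, 0.048, 0.0]
contact_force: [-0.4, 0.8, -0.5]
gripper_width: 0.404
```

move_arm --increments '[{"travel": [0,0,-30],"yaw": 0,"gripper": 60},{"travel": [0,0,-40],"yaw": 0,"gripper": 60},{"travel": [0,0,-30],"yaw": 0,"gripper": 60},{"travel": [40,0,0],"yaw": 0.174,"gripper": 60},{"travel": [0,0,0],"yaw": 0.174,"gripper": 60},{"travel": [0,0,0],"yaw": 0.174,"gripper": 60},{"travel": [0,0,0],"yaw": 0.174,"gripper": 60},{"travel": [0,0,0],"yaw": 0.174,"gripper": 60},{"travel": [0,0,0],"yaw": 0.174,"gripper": 60},{"travel": [0,0,0],"yaw": 0.174,"gripper": 60},{"travel": [0,0,0],"yaw": 0.174,"gripper": 60},{"travel": [0,0,0],"yaw": 0.174,"gripper": 60}]'

```text
time: 9.6
position: [491.0, -250.9, 320.2]
eef_rot: [-2.186, 2.257, 0.0]
contact_force: [0.0, -0.5, -0.7]
gripper_width: 0.637
```

```bash
python3 - <<'E'
from h import *
plan(*W(M,79,0),130,-1.599)
p=bot.camera("top"); save(p,"t3.png",(360,200,110,130),4.5)
q=bot.camera("scene"); save(q,"s3.png",(100,200,160,150),4)
for a in(p,q): print([(round(r["conf"],2),np.round(onz(a,*r["location"],8)[:2],1).tolist()) for r in bot.place_of(a,"tile1")])
E
```

```text
t 9.6 grasp [ 491.  -250.9  139.8] phi -1.603 tilt [-0.  0. -1.] F [ 0.  -0.5 -0.7] w 59.9
to go: travel(tool now) [  -0.5 -120.2    9.8] yaw -0.004 | steps trans@50 2.404547849137853
[(0.88, [617.1, -255.8]), (0.81, [599.8, 13.1]), (0.78, [619.5, -364.5]), (0.55, [549.2, -146.4]), (0.49, [564.1, -254.7]), (0.45, [537.9, -350.4])]
[(0.87, [534.4, -346.0]), (0.81, [563.5, -146.8]), (0.65, [623.1, -371.1]), (0.62, [611.2, -251.8]), (0.6, [542.9, -250.3]), (0.59, [612.3, 15.0]), (0.37, [543.5, -247.3]), (0.18, [516.1, 282.4])]
```

View pics/t3.png

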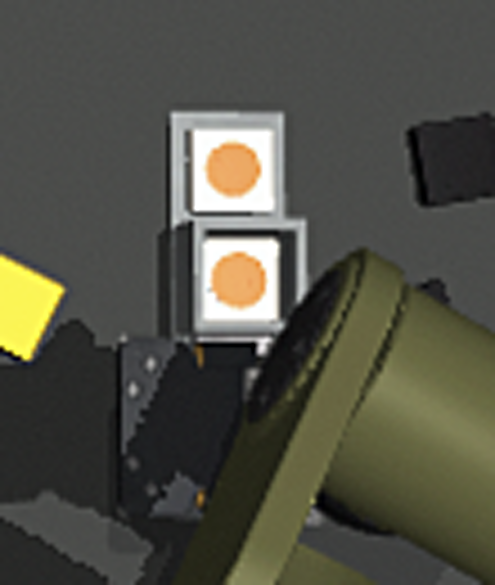

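View pics/s3.png

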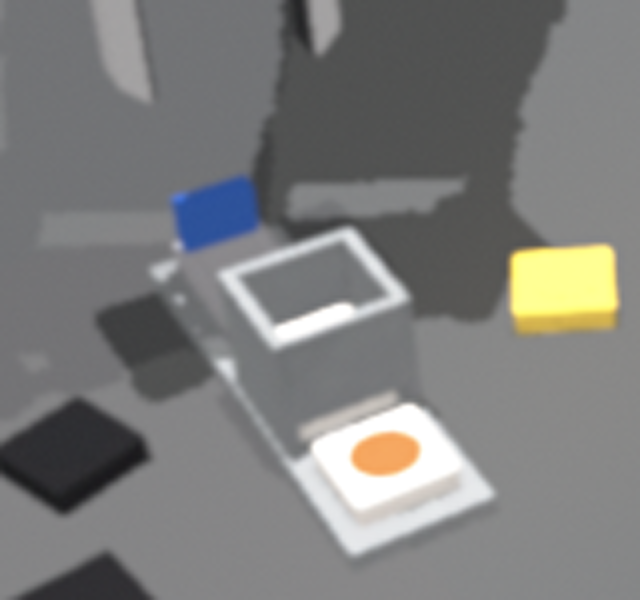

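move_arm --increments '[{"travel": [0,-41,0],"yaw": 0,"gripper": 60},{"travel": [0,-41,0],"yaw": 0,"gripper": 60},{"travel": [0,-39,10],"yaw": 0,"gripper": 60},{"travel": [0,0,40],"yaw": 0,"gripper": 60},{"travel": [0,0,40],"yaw": 0,"gripper": 60},{"travel": [0,0,15],"yaw": 0,"gripper": 60},{"travel": [0,0,6],"yaw": 0,"gripper": 60},{"travel": [0,0,0],"yaw": 0,"gripper": 60}]'

```text
time: 10.8
position: [612.1, -254.2, 210.4]
eef_rot: [-2.193, 2.249, -0.002]
contact_force: [0.8, -0.7, 0.0]
gripper_width: 0.636
```

move_arm --increments '[{"travel": [0,0,0],"yaw": 0,"gripper": 30},{"travel": [0,0,0],"yaw": 0,"gripper": 30},{"travel": [0,0,0],"yaw": 0,"gripper": 30},{"travel": [0,0,0],"yaw": 0,"gripper": 30},{"travel": [0,0,0],"yaw": 0,"gripper": 30}]' --grip_force 25

```text
time: 11.42
position: [612.0, -254.1, 210.0]
eef_rot: [-2.192, 2.25, -0.002]
contact_force: [-1.4, 0.6, 5.5]
gripper_width: 0.421
```

```bash
python3 - <<'E'
from h import *
plan(*W(M,79,0),28,-1.599)
q=bot.camera("scene"); save(q,"s4.png",(100,200,160,150),4)
E
```

```text
t 11.43 grasp [ 612.1 -254.2   29.6] phi -1.597 tilt [ 0.001 -0.    -1.   ] F [-1.4  0.6  5.5] w 39.6
to go: travel(tool now) [0.  1.  1.6] yaw 0.002 | steps trans@50 0.03196121904333268
```

View pics/s4.png

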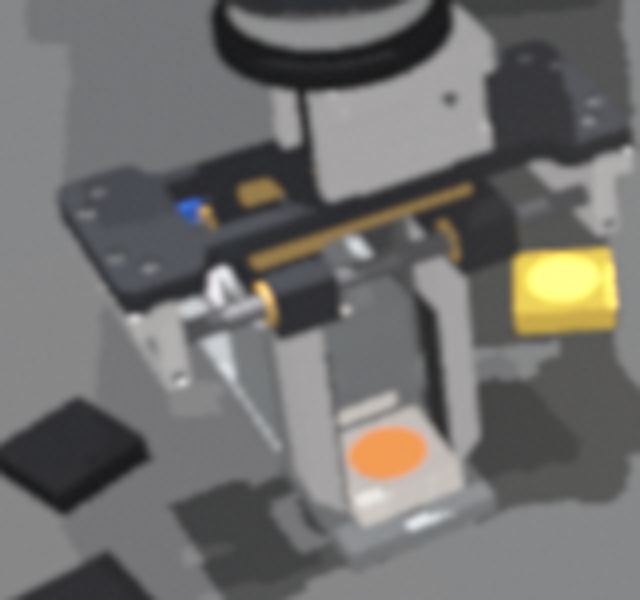

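move_arm --increments '[{"travel": [0,0,-20],"yaw": 0,"gripper": 30},{"travel": [0,0,-45],"yaw": 0,"gripper": 30},{"travel": [0,0,-45],"yaw": 0,"gripper": 30},{"travel": [-36.4,5.4,0],"yaw": 0,"gripper": 30},{"travel": [-36.4,5.4,0],"yaw": 0,"gripper": 30},{"travel": [-36.4,5.4,0],"yaw": 0,"gripper": 30},{"travel": [-36.4,5.4,0],"yaw": 0,"gripper": 30},{"travel": [-36.4,5.4,0],"yaw": 0,"gripper": 30},{"travel": [-36.4,5.4,0],"yaw": 0,"gripper": 30},{"travel": [0,0,0],"yaw": 0,"gripper": 30}]'

```text
time: 12.72
position: [585.0, -32.9, 320.5]
eef_rot: [-2.195, 2.247, -0.001]
contact_force: [0.3, -0.1, -0.0]
gripper_width: 0.42
```

move_arm --increments '[{"travel": [0,0,0],"yaw": -0.165,"gripper": 30},{"travel": [0,0,0],"yaw": -0.165,"gripper": 30},{"travel": [0,0,0],"yaw": -0.165,"gripper": 30},{"travel": [0,0,0],"yaw": -0.165,"gripper": 30},{"travel": [0,0,0],"yaw": -0.165,"gripper": 30},{"travel": [0,0,0],"yaw": -0.165,"gripper": 30},{"travel": [0,0,0],"yaw": -0.165,"gripper": 30},{"travel": [0,0,0],"yaw": -0.165,"gripper": 30},{"travel": [0,0,0],"yaw": 0,"gripper": 30},{"travel": [0,0,0],"yaw": 0,"gripper": 30}]'

```text
time: 13.98
position: [585.2, -35.3, 319.6]
eef_rot: [-3.111, 0.44, -0.001]
contact_force: [-0.2, -0.2, -0.6]
gripper_width: 0.422
```

```bash
python3 - <<'E'
from h import *
plan(*W(C,40,-26),26.5,-.278)
q=bot.camera("scene"); save(q,"s5.png",(220,100,180,180),4)
q=bot.camera("top"); save(q,"t5.png",(220,160,180,180),4)
E
```

```text
t 13.97 grasp [585.3 -35.3 139.2] phi -0.281 tilt [ 0. -0. -1.] F [-0.2 -0.2 -0.6] w 39.7
to go: travel(tool now) [-2.000e-01 -1.000e-01  1.127e+02] yaw -0.003 | steps trans@50 2.25495736299095
```

View pics/s5.png

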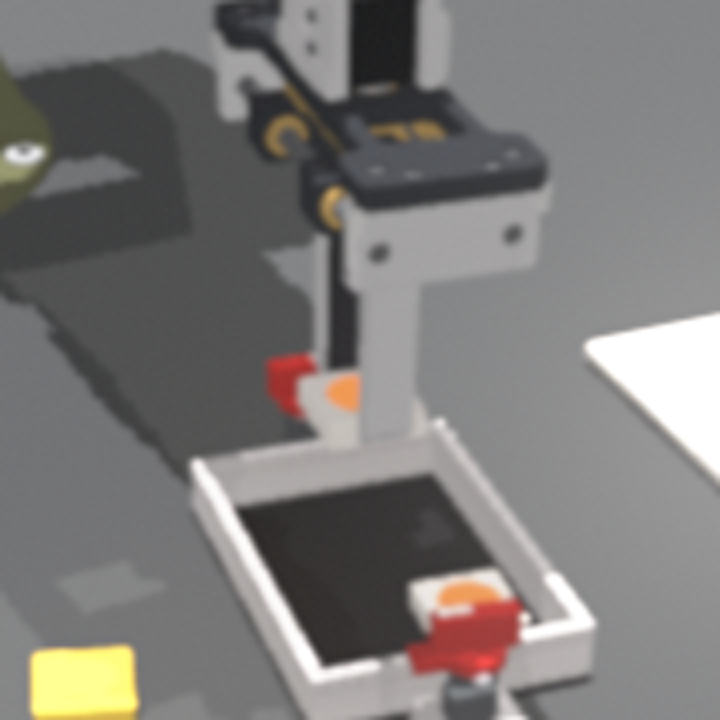

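View pics/t5.png

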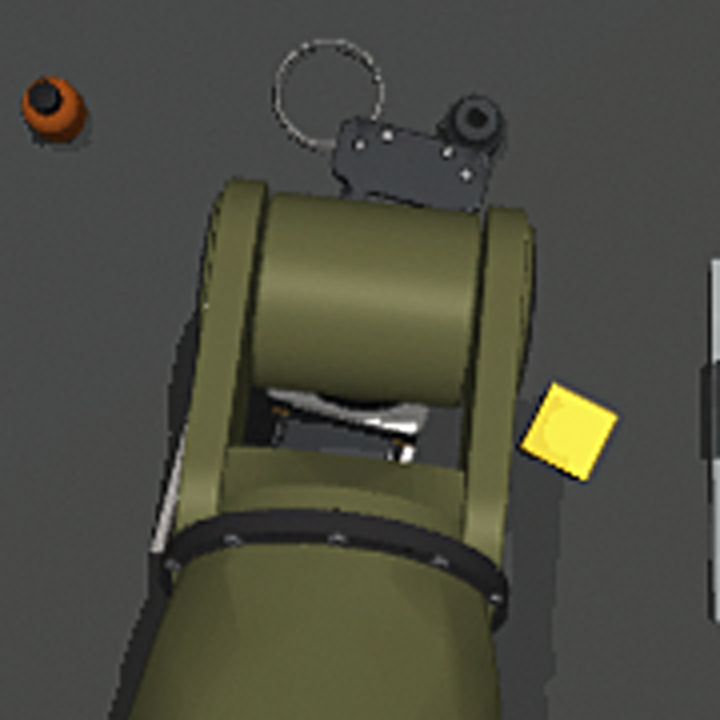

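move_arm --increments '[{"travel": [0,0,35],"yaw": 0,"gripper": 30},{"travel": [0,0,35],"yaw": 0,"gripper": 30},{"travel": [0,0,24],"yaw": 0,"gripper": 30},{"travel": [0,0,10],"yaw": 0,"gripper": 30},{"travel": [0,0,5],"yaw": 0,"gripper": 30},{"travel": [0,0,3],"yaw": 0,"gripper": 30},{"travel": [0,0,0],"yaw": 0,"gripper": 30}]'

```text
time: 14.95
position: [585.3, -34.9, 207.8]
eef_rot: [-3.111, 0.434, -0.001]
contact_force: [-0.3, -0.5, -0.2]
gripper_width: 0.423
```

```bash
python3 - <<'E'
from h import *
plan(*W(C,40,-26),26.5,-.278)
q=bot.camera("scene"); save(q,"s6.png",(220,150,180,150),4)
E
```

```text
t 14.95 grasp [585.4 -34.9  27.4] phi -0.277 tilt [ 0.001 -0.    -1.   ] F [-0.3 -0.5 -0.2] w 39.8
to go: travel(tool now) [-0.2  0.3  0.9] yaw 0.001 | steps trans@50 0.017201574287947777
```

View pics/s6.png

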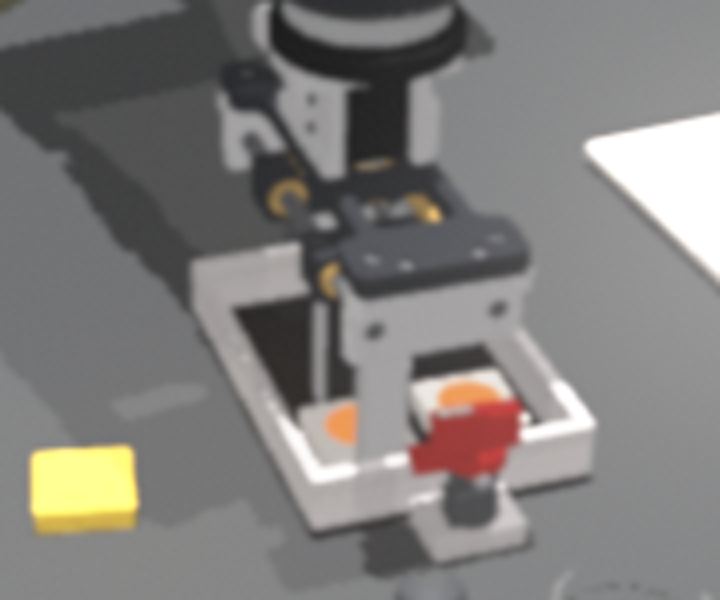

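move_arm --increments '[{"travel": [0,0,0.6],"yaw": 0,"gripper": 30},{"travel": [0,0,0],"yaw": 0,"gripper": 45},{"travel": [0,0,0],"yaw": 0,"gripper": 45},{"travel": [0,0,0],"yaw": 0,"gripper": 45},{"travel": [0,0,-5],"yaw": 0,"gripper": 45},{"travel": [0,0,-30],"yaw": 0,"gripper": 45},{"travel": [0,0,-40],"yaw": 0,"gripper": 45},{"travel": [0,0,-35],"yaw": 0,"gripper": 45},{"travel": [0,0,0],"yaw": 0,"gripper": 40}]'

```text
time: 16.12
position: [585.5, -34.9, 319.8]
eef_rot: [-3.111, 0.434, -0.008]
contact_force: [0.2, -0.7, -0.2]
gripper_width: 0.428
```

move_arm --increments '[{"travel": [-11.9,40.6,0],"yaw": 0,"gripper": 40},{"travel": [-11.9,40.6,0],"yaw": 0,"gripper": 40},{"travel": [-11.9,40.6,0],"yaw": 0,"gripper": 40},{"travel": [-11.9,40.6,0],"yaw": 0,"gripper": 40},{"travel": [-11.9,40.6,0],"yaw": 0,"gripper": 40},{"travel": [-11.9,40.6,0],"yaw": 0,"gripper": 40},{"travel": [0,0,0],"yaw": -0.124,"gripper": 40},{"travel": [0,0,0],"yaw": -0.124,"gripper": 40},{"travel": [0,0,0],"yaw": 0,"gripper": 40}]'

```text
time: 17.25
position: [449.8, -249.7, 316.0]
eef_rot: [-3.141, 0.047, 0.001]
contact_force: [0.1, 0.3, -0.4]
gripper_width: 0.43
```

```bash
python3 - <<'E'
from h import *
plan(450.5,-249.6,40,-.03)
q=bot.camera("scene"); save(q,"s7.png")
q=bot.camera("top"); save(q,"t7.png",(220,160,240,180),3)
E
```

```text
t 17.25 grasp [ 449.6 -249.6  135.6] phi -0.03 tilt [-0.001  0.001 -1.   ] F [ 0.1  0.3 -0.4] w 40.4
to go: travel(tool now) [ 0.9  0.  95.6] yaw 0.0 | steps trans@50 1.9121919167914638
```

View pics/s7.png

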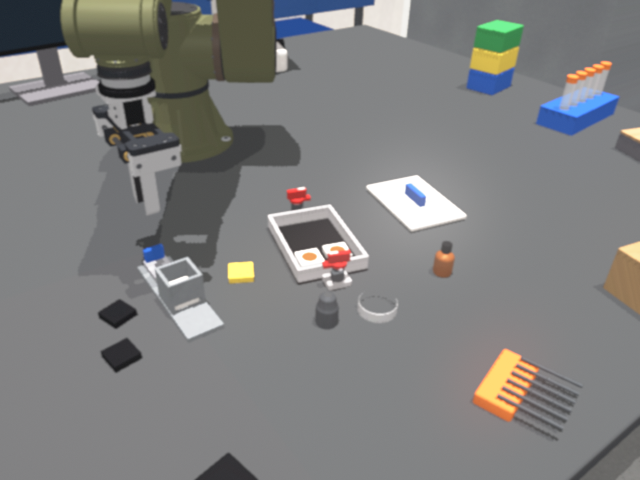

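View pics/t7.png

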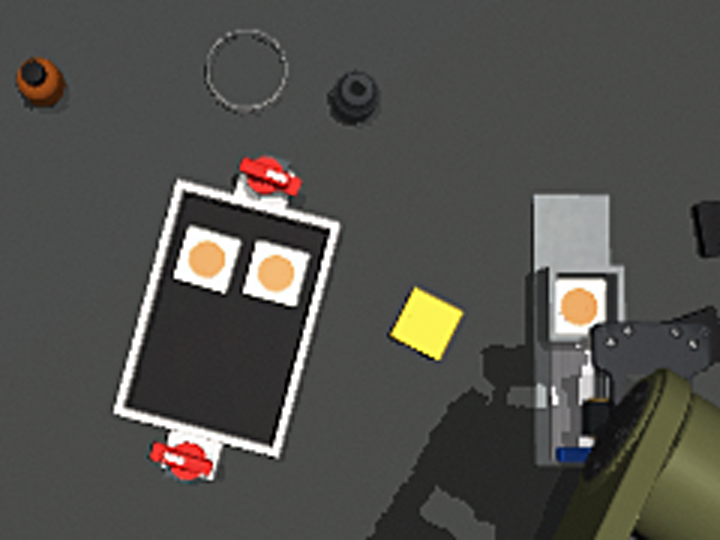

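move_arm --increments '[{"travel": [0.9,0,35],"yaw": 0,"gripper": 40},{"travel": [0,0,35],"yaw": 0,"gripper": 40},{"travel": [0,0,18],"yaw": 0,"gripper": 40},{"travel": [0,0,8],"yaw": 0,"gripper": 40},{"travel": [0,0,0],"yaw": 0,"gripper": 4},{"travel": [0,0,0],"yaw": 0,"gripper": 4},{"travel": [0,0,0],"yaw": 0,"gripper": 4},{"travel": [0,0,0],"yaw": 0,"gripper": 4},{"travel": [0,0,0],"yaw": 0,"gripper": 4}]'

```text
time: 18.48
position: [450.8, -249.8, 221.1]
eef_rot: [3.141, -0.045, 0.0]
contact_force: [-2.9, 0.1, 6.6]
gripper_width: 0.106
```

move_arm --increments '[{"travel": [6,0,0],"yaw": 0,"gripper": 4},{"travel": [8,0,0],"yaw": 0,"gripper": 4},{"travel": [8,0,0],"yaw": 0,"gripper": 4},{"travel": [8,0,0],"yaw": 0,"gripper": 4},{"travel": [8,0,0],"yaw": 0,"gripper": 4},{"travel": [8,0,0],"yaw": 0,"gripper": 4},{"travel": [6,0,0],"yaw": 0,"gripper": 4},{"travel": [4,0,0],"yaw": 0,"gripper": 4},{"travel": [2.5,0,0],"yaw": 0,"gripper": 4},{"travel": [0,0,0],"yaw": 0,"gripper": 4}]'

```text
time: 19.73
position: [509.0, -251.2, 221.1]
eef_rot: [-3.14, 0.045, 0.003]
contact_force: [-10.4, 5.1, 11.6]
gripper_width: 0.102
```

```bash
python3 - <<'E'
from h import *
plan(450.5,-249.6,40,-.03)
q=bot.camera("scene"); save(q,"s8.png",(100,200,160,150),4)
E
```

```text
t 19.73 grasp [ 508.6 -251.    40.7] phi -0.029 tilt [-0.002  0.001 -1.   ] F [-10.4   5.1  11.6] w 9.6
to go: travel(tool now) [-58.2   0.3   0.7] yaw 0.001 | steps trans@50 1.1631425884198456
```

View pics/s8.png

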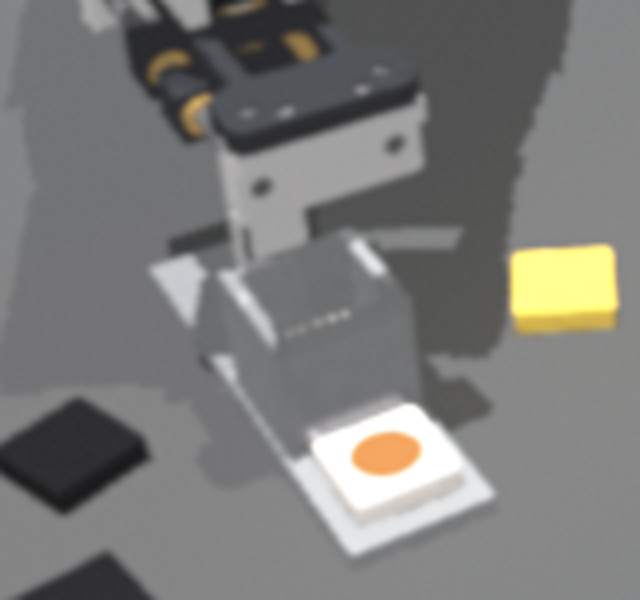

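move_arm --increments '[{"travel": [-10,0,0],"yaw": 0,"gripper": 4},{"travel": [-10,0,0],"yaw": 0,"gripper": 4},{"travel": [-10,0,0],"yaw": 0,"gripper": 4},{"travel": [-10,0,0],"yaw": 0,"gripper": 4},{"travel": [-9,0,0],"yaw": 0,"gripper": 4},{"travel": [-8,0,0],"yaw": 0,"gripper": 4},{"travel": [-1,0,0],"yaw": 0,"gripper": 12},{"travel": [0,0,0],"yaw": 0,"gripper": 40},{"travel": [0,0,0],"yaw": 0,"gripper": 40},{"travel": [0,0,0],"yaw": 0,"gripper": 40}]'

```text
time: 21.02
position: [451.4, -249.7, 220.6]
eef_rot: [-3.141, 0.045, 0.0]
contact_force: [-0.4, 0.8, -0.4]
gripper_width: 0.406
```

move_arm --increments '[{"travel": [0,0,-30],"yaw": 0,"gripper": 60},{"travel": [0,0,-40],"yaw": 0,"gripper": 60},{"travel": [0,0,-30],"yaw": 0,"gripper": 60},{"travel": [40,0,0],"yaw": 0.174,"gripper": 60},{"travel": [0,0,0],"yaw": 0.174,"gripper": 60},{"travel": [0,0,0],"yaw": 0.174,"gripper": 60},{"travel": [0,0,0],"yaw": 0.174,"gripper": 60},{"travel": [0,0,0],"yaw": 0.174,"gripper": 60},{"travel": [0,0,0],"yaw": 0.174,"gripper": 60},{"travel": [0,0,0],"yaw": 0.174,"gripper": 60},{"travel": [0,0,0],"yaw": 0.174,"gripper": 60},{"travel": [0,0,0],"yaw": 0.174,"gripper": 60}]'

```text
time: 22.52
position: [491.4, -250.8, 320.5]
eef_rot: [2.188, -2.254, -0.0]
contact_force: [0.3, 0.5, -0.2]
gripper_width: 0.639
```

```bash
python3 - <<'E'
from h import *
plan(612,-254.2,110,-1.599)
p=bot.camera("top"); save(p,"t9.png",(360,200,110,130),4.5)
q=bot.camera("scene"); save(q,"s9.png",(100,200,160,150),4)
for a in(p,q): print([(round(r["conf"],2),np.round(onz(a,*r["location"],8)[:2],1).tolist()) for r in bot.place_of(a,"tile1")])
E
```

```text
t 22.52 grasp [ 491.3 -250.8  140.1] phi -1.601 tilt [-0.  0. -1.] F [ 0.3  0.5 -0.2] w 60.1
to go: travel(tool now) [  -0.2 -120.7   30.1] yaw -0.002 | steps trans@50 2.4143241074574253
[(0.91, [597.6, 16.0]), (0.85, [616.6, -256.3]), (0.74, [561.0, -256.6]), (0.61, [591.8, -42.9]), (0.61, [541.7, -145.8]), (0.56, [619.0, -367.4]), (0.35, [530.4, -336.7])]
[(0.96, [556.3, -147.7]), (0.95, [584.0, -37.0]), (0.87, [607.7, -250.0]), (0.87, [619.0, -368.1]), (0.68, [547.8, 247.2]), (0.66, [531.1, -343.1]), (0.63, [609.7, 13.7]), (0.52, [559.1, -255.6])]
```

View pics/t9.png

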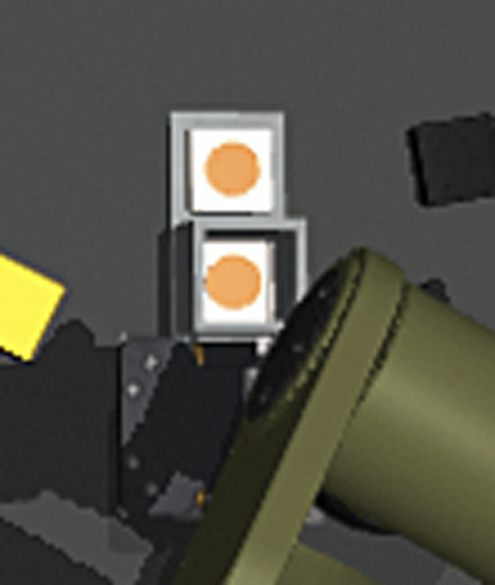

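View pics/s9.png

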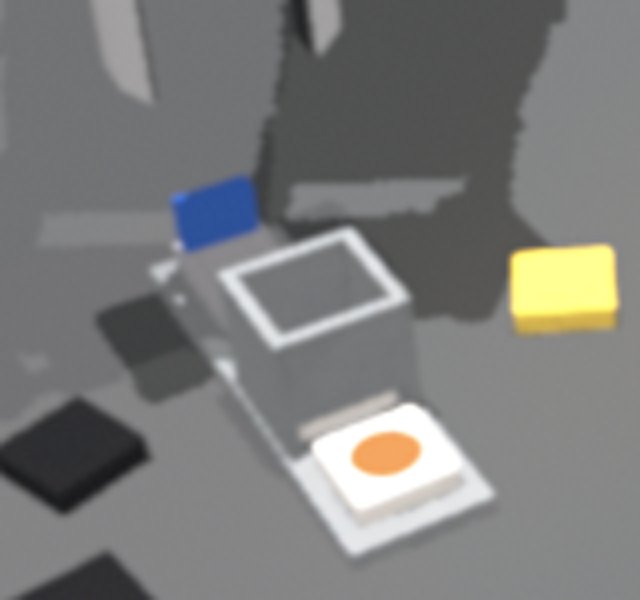

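Second tile is out at about crop (385,455), and a third tile shows in the tower in the top view (232,282). Fetching the second.

move_arm --increments '[{"travel": [0,-41,0],"yaw": 0,"gripper": 60},{"travel": [0,-41,0],"yaw": 0,"gripper": 60},{"travel": [0,-39,10],"yaw": 0,"gripper": 60},{"travel": [0,0,40],"yaw": 0,"gripper": 60},{"travel": [0,0,40],"yaw": 0,"gripper": 60},{"travel": [0,0,15],"yaw": 0,"gripper": 60},{"travel": [0,0,6],"yaw": 0,"gripper": 60},{"travel": [0,0,0],"yaw": 0,"gripper": 30},{"travel": [0,0,0],"yaw": 0,"gripper": 30},{"travel": [0,0,0],"yaw": 0,"gripper": 30},{"travel": [0,0,0],"yaw": 0,"gripper": 30},{"travel": [0,0,0],"yaw": 0,"gripper": 30}]'

```text
time: 24.22
position: [612.5, -253.9, 211.0]
eef_rot: [-2.194, 2.248, -0.003]
contact_force: [-1.4, 0.2, 7.1]
gripper_width: 0.423
```

```bash
python3 - <<'E'
from h import *
plan(*W(C,-40,-26),140,-.278)
E
```

```text
t 24.23 grasp [ 612.8 -254.1   30.6] phi -1.595 tilt [ 0.002 -0.001 -1.   ] F [-1.4  0.2  7.1] w 39.8
to go: travel(tool now) [-238.3  110.4 -109.4] yaw -1.317 | steps trans@50 4.765446182389529
```

move_arm --increments '[{"travel": [0,0,-20],"yaw": 0,"gripper": 30},{"travel": [0,0,-45],"yaw": 0,"gripper": 30},{"travel": [0,0,-45],"yaw": 0,"gripper": 30},{"travel": [-39.7,18.4,0],"yaw": 0,"gripper": 30},{"travel": [-39.7,18.4,0],"yaw": 0,"gripper": 30},{"travel": [-39.7,18.4,0],"yaw": 0,"gripper": 30},{"travel": [-39.7,18.4,0],"yaw": 0,"gripper": 30},{"travel": [-39.7,18.4,0],"yaw": 0,"gripper": 30},{"travel": [-39.7,18.4,0],"yaw": 0,"gripper": 30},{"travel": [0,0,0],"yaw": 0,"gripper": 30}]'

```text
time: 25.48
position: [506.9, -11.1, 321.1]
eef_rot: [-2.197, 2.244, -0.001]
contact_force: [-0.3, -0.8, -0.2]
gripper_width: 0.423
```

move_arm --increments '[{"travel": [0,0,0],"yaw": -0.165,"gripper": 30},{"travel": [0,0,0],"yaw": -0.165,"gripper": 30},{"travel": [0,0,0],"yaw": -0.165,"gripper": 30},{"travel": [0,0,0],"yaw": -0.165,"gripper": 30},{"travel": [0,0,0],"yaw": -0.165,"gripper": 30},{"travel": [0,0,0],"yaw": -0.165,"gripper": 30},{"travel": [0,0,0],"yaw": -0.165,"gripper": 30},{"travel": [0,0,0],"yaw": -0.162,"gripper": 30},{"travel": [0,0,0],"yaw": 0,"gripper": 30}]'

```text
time: 26.6
position: [507.9, -13.6, 320.4]
eef_rot: [3.111, -0.438, 0.001]
contact_force: [-0.9, -0.5, -0.6]
gripper_width: 0.425
```

```bash
python3 - <<'E'
from h import *
plan(*W(C,-40,-26),28,-.278)
q=bot.camera("scene"); save(q,"s10.png",(220,100,180,180),4)
E
```

```text
t 26.6 grasp [508.  -13.6 140. ] phi -0.279 tilt [ 0.001 -0.    -1.   ] F [-0.9 -0.5 -0.6] w 39.9
to go: travel(tool now) [ 1.00e-01 -4.00e-01  1.12e+02] yaw -0.001 | steps trans@50 2.239909676183537
```

View pics/s10.png

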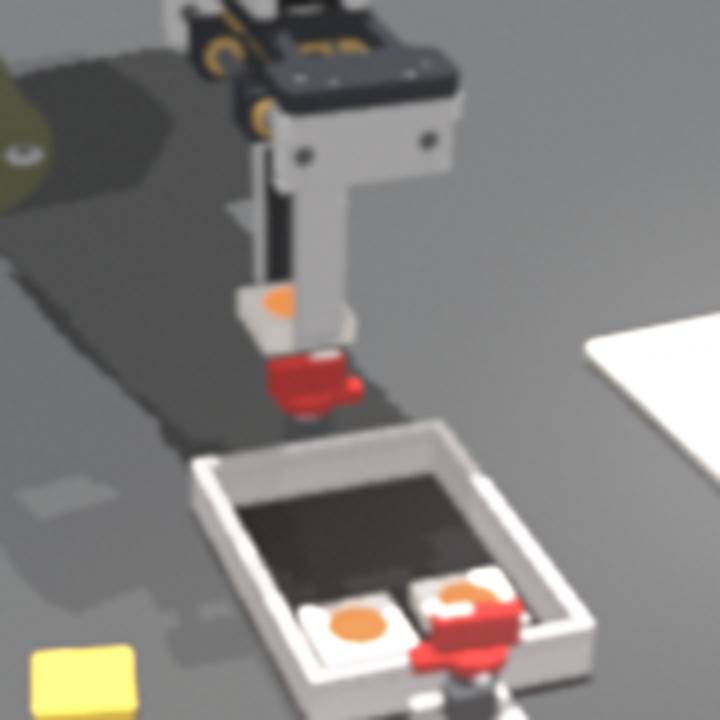

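move_arm --increments '[{"travel": [0,0,35],"yaw": 0,"gripper": 30},{"travel": [0,0,35],"yaw": 0,"gripper": 30},{"travel": [0,0,24],"yaw": 0,"gripper": 30},{"travel": [0,0,10],"yaw": 0,"gripper": 30},{"travel": [0,0,5],"yaw": 0,"gripper": 30},{"travel": [0,0,2.5],"yaw": 0,"gripper": 30},{"travel": [0,0,0.8],"yaw": 0,"gripper": 30},{"travel": [0,0,0],"yaw": 0,"gripper": 30}]'

```text
time: 27.65
position: [507.8, -13.0, 207.9]
eef_rot: [-3.111, 0.436, -0.002]
contact_force: [-0.1, 0.5, 3.3]
gripper_width: 0.424
```

move_arm --increments '[{"travel": [0,0,0],"yaw": 0,"gripper": 45},{"travel": [0,0,0],"yaw": 0,"gripper": 45},{"travel": [0,0,0],"yaw": 0,"gripper": 45},{"travel": [0,0,-5],"yaw": 0,"gripper": 45},{"travel": [0,0,-30],"yaw": 0,"gripper": 45},{"travel": [0,0,-40],"yaw": 0,"gripper": 45},{"travel": [0,0,-33],"yaw": 0,"gripper": 45},{"travel": [0,0,0],"yaw": 0,"gripper": 40}]'

```text
time: 28.65
position: [507.9, -13.0, 317.9]
eef_rot: [-3.111, 0.435, -0.007]
contact_force: [0.1, 0.1, -0.8]
gripper_width: 0.432
```

move_arm --increments '[{"travel": [1.7,40.4,0],"yaw": 0,"gripper": 40},{"travel": [1.7,40.4,0],"yaw": 0,"gripper": 40},{"travel": [1.7,40.4,0],"yaw": 0,"gripper": 40},{"travel": [1.7,40.4,0],"yaw": 0,"gripper": 40},{"travel": [1.7,40.4,0],"yaw": 0,"gripper": 40},{"travel": [1.7,40.4,0],"yaw": 0,"gripper": 40},{"travel": [0,0,0],"yaw": -0.124,"gripper": 40},{"travel": [0,0,0],"yaw": -0.124,"gripper": 40},{"travel": [0,0,0],"yaw": 0,"gripper": 40}]'

```text
time: 29.78
position: [450.8, -248.9, 314.5]
eef_rot: [-3.14, 0.049, 0.002]
contact_force: [-0.3, 0.4, -0.4]
gripper_width: 0.429
```

```bash
python3 - <<'E'
from h import *
plan(450.7,-249.6,40,-.03)
q=bot.camera("scene"); save(q,"s11.png")
q=bot.camera("top"); save(q,"t11.png",(220,160,240,180),3)
E
```

```text
t 29.77 grasp [ 450.6 -248.7  134.1] phi -0.031 tilt [-0.001  0.001 -1.   ] F [-0.3  0.4 -0.4] w 40.4
to go: travel(tool now) [ 0.1  0.8 94.1] yaw -0.001 | steps trans@50 1.882236846860302
```

View pics/s11.png

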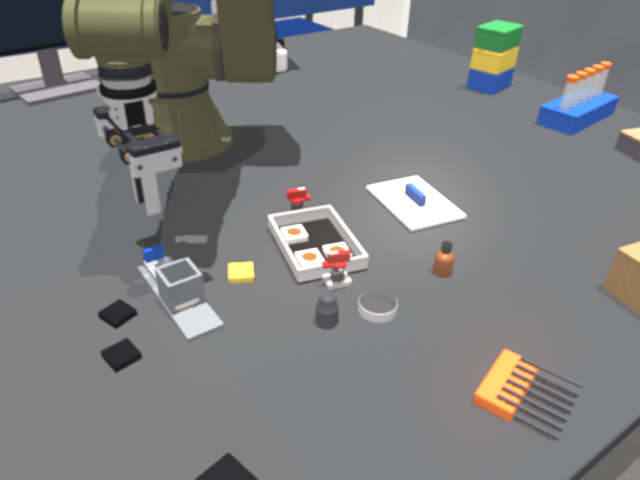

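View pics/t11.png

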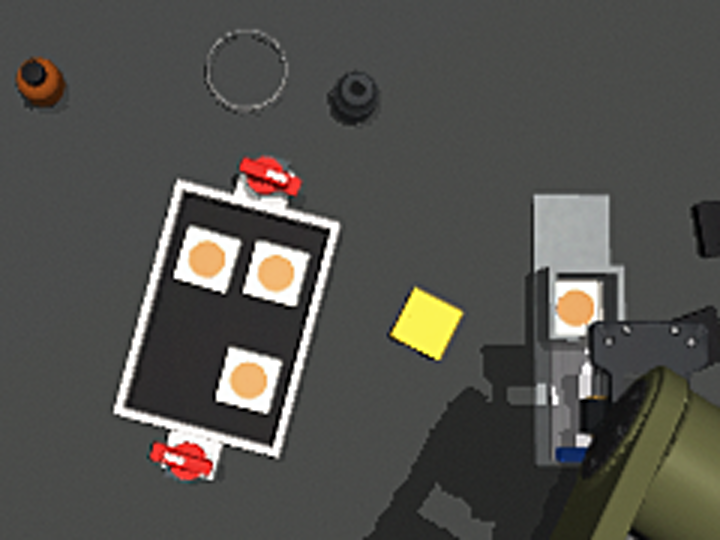

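move_arm --increments '[{"travel": [0.3,0.8,35],"yaw": 0,"gripper": 40},{"travel": [0,0,35],"yaw": 0,"gripper": 40},{"travel": [0,0,16],"yaw": 0,"gripper": 40},{"travel": [0,0,8],"yaw": 0,"gripper": 40},{"travel": [0,0,0],"yaw": 0,"gripper": 4},{"travel": [0,0,0],"yaw": 0,"gripper": 4},{"travel": [0,0,0],"yaw": 0,"gripper": 4},{"travel": [0,0,0],"yaw": 0,"gripper": 4},{"travel": [0,0,0],"yaw": 0,"gripper": 4}]'

```text
time: 31.0
position: [451.2, -249.8, 221.9]
eef_rot: [3.141, -0.047, 0.0]
contact_force: [-2.4, 0.6, 6.4]
gripper_width: 0.106
```

move_arm --increments '[{"travel": [6,0,0],"yaw": 0,"gripper": 4},{"travel": [8,0,0],"yaw": 0,"gripper": 4},{"travel": [8,0,0],"yaw": 0,"gripper": 4},{"travel": [8,0,0],"yaw": 0,"gripper": 4},{"travel": [8,0,0],"yaw": 0,"gripper": 4},{"travel": [8,0,0],"yaw": 0,"gripper": 4},{"travel": [6,0,0],"yaw": 0,"gripper": 4},{"travel": [4,0,0],"yaw": 0,"gripper": 4},{"travel": [2,0,0],"yaw": 0,"gripper": 4},{"travel": [0,0,0],"yaw": 0,"gripper": 4}]'

```text
time: 32.25
position: [509.0, -251.2, 221.8]
eef_rot: [-3.14, 0.046, 0.003]
contact_force: [-8.2, 5.7, 11.0]
gripper_width: 0.102
```

```bash
python3 - <<'E'
from h import *
plan(450.7,-249.6,40,-.03)
q=bot.camera("scene"); save(q,"s12.png",(100,200,160,150),4)
E
```

```text
t 32.25 grasp [ 508.6 -251.    41.4] phi -0.03 tilt [-0.002  0.001 -1.   ] F [-8.2  5.7 11. ] w 9.6
to go: travel(tool now) [-58.    0.3   1.4] yaw 0.0 | steps trans@50 1.159037945960208
```

View pics/s12.png

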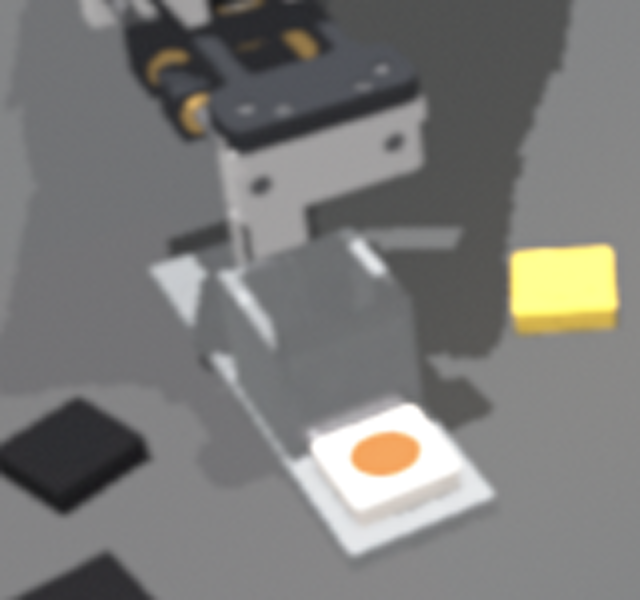

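move_arm --increments '[{"travel": [-10,0,0],"yaw": 0,"gripper": 4},{"travel": [-10,0,0],"yaw": 0,"gripper": 4},{"travel": [-10,0,0],"yaw": 0,"gripper": 4},{"travel": [-10,0,0],"yaw": 0,"gripper": 4},{"travel": [-9,0,0],"yaw": 0,"gripper": 4},{"travel": [-8,0,0],"yaw": 0,"gripper": 4},{"travel": [-1,0,0],"yaw": 0,"gripper": 12},{"travel": [0,0,0],"yaw": 0,"gripper": 40},{"travel": [0,0,0],"yaw": 0,"gripper": 40},{"travel": [0,0,0],"yaw": 0,"gripper": 40}]'

```text
time: 33.55
position: [451.4, -249.7, 221.3]
eef_rot: [-3.141, 0.047, 0.0]
contact_force: [0.1, 0.5, 0.2]
gripper_width: 0.405
```

move_arm --increments '[{"travel": [0,0,-30],"yaw": 0,"gripper": 60},{"travel": [0,0,-40],"yaw": 0,"gripper": 60},{"travel": [0,0,-30],"yaw": 0,"gripper": 60},{"travel": [40,0,0],"yaw": 0.174,"gripper": 60},{"travel": [0,0,0],"yaw": 0.174,"gripper": 60},{"travel": [0,0,0],"yaw": 0.174,"gripper": 60},{"travel": [0,0,0],"yaw": 0.174,"gripper": 60},{"travel": [0,0,0],"yaw": 0.174,"gripper": 60},{"travel": [0,0,0],"yaw": 0.174,"gripper": 60},{"travel": [0,0,0],"yaw": 0.174,"gripper": 60},{"travel": [0,0,0],"yaw": 0.174,"gripper": 60},{"travel": [0,0,0],"yaw": 0.174,"gripper": 60}]'

```text
time: 35.05
position: [491.3, -250.9, 321.2]
eef_rot: [-2.187, 2.255, 0.0]
contact_force: [0.8, -0.4, 0.1]
gripper_width: 0.638
```

```bash
python3 - <<'E'
from h import *
plan(612,-254.2,30,-1.599)
p=bot.camera("top"); save(p,"t13.png",(360,200,110,130),4.5)
q=bot.camera("scene"); save(q,"s13.png",(100,200,160,150),4)
E
```

```text
t 35.05 grasp [ 491.3 -250.8  140.8] phi -1.602 tilt [-0.  0. -1.] F [ 0.8 -0.4  0.1] w 59.9
to go: travel(tool now) [  -0.4 -120.8  110.8] yaw -0.003 | steps trans@50 2.415712899289158
```

View pics/t13.png

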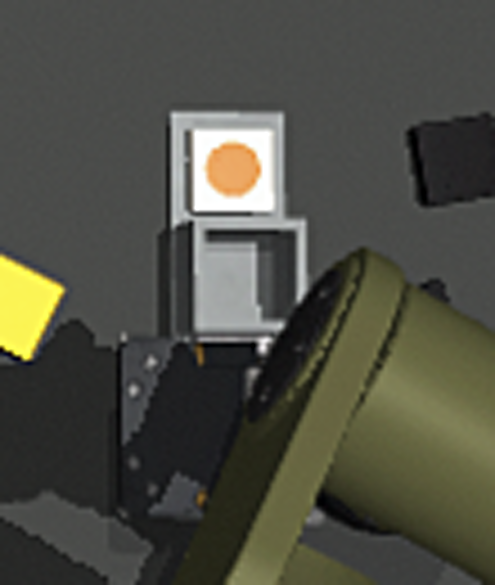

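View pics/s13.png

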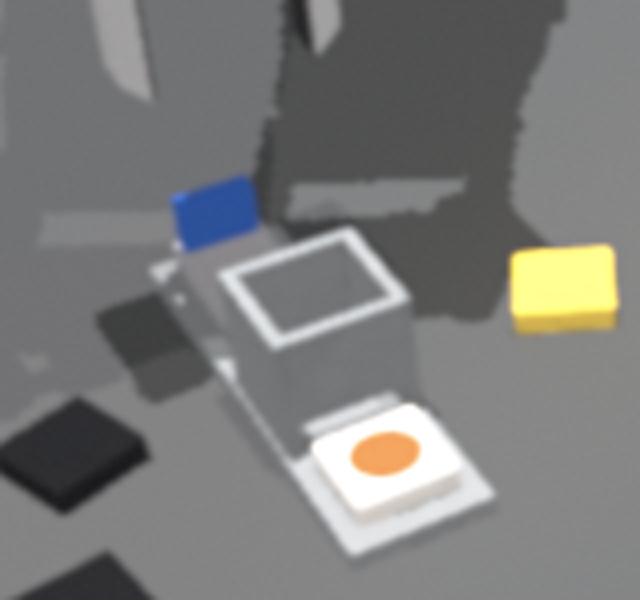

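The tower is now empty (top view: grey base at (235,280)). The last tile lies at the out position.

move_arm --increments '[{"travel": [0,-41,0],"yaw": 0,"gripper": 60},{"travel": [0,-41,0],"yaw": 0,"gripper": 60},{"travel": [0,-39,10],"yaw": 0,"gripper": 60},{"travel": [0,0,40],"yaw": 0,"gripper": 60},{"travel": [0,0,40],"yaw": 0,"gripper": 60},{"travel": [0,0,15],"yaw": 0,"gripper": 60},{"travel": [0,0,6],"yaw": 0,"gripper": 60},{"travel": [0,0,0],"yaw": 0,"gripper": 30},{"travel": [0,0,0],"yaw": 0,"gripper": 30},{"travel": [0,0,0],"yaw": 0,"gripper": 30},{"travel": [0,0,0],"yaw": 0,"gripper": 30},{"travel": [0,0,0],"yaw": 0,"gripper": 30}]'

```text
time: 36.65
position: [612.4, -254.1, 211.7]
eef_rot: [-2.193, 2.249, -0.003]
contact_force: [-0.6, 0.3, 6.2]
gripper_width: 0.426
```

```bash
python3 - <<'E'
from h import *
plan(*W(C,-40,26),140,-.278)
E
```

```text
t 36.65 grasp [ 612.7 -254.3   31.3] phi -1.596 tilt [ 0.002 -0.001 -1.   ] F [-0.6  0.3  6.2] w 40.0
to go: travel(tool now) [-288.7   97.5 -108.7] yaw -1.318 | steps trans@50 5.773583707384313
```

move_arm --increments '[{"travel": [0,0,-20],"yaw": 0,"gripper": 30},{"travel": [0,0,-45],"yaw": 0,"gripper": 30},{"travel": [0,0,-45],"yaw": 0,"gripper": 30},{"travel": [-41.2,13.9,0],"yaw": 0,"gripper": 30},{"travel": [-41.2,13.9,0],"yaw": 0,"gripper": 30},{"travel": [-41.2,13.9,0],"yaw": 0,"gripper": 30},{"travel": [-41.2,13.9,0],"yaw": 0,"gripper": 30},{"travel": [-41.2,13.9,0],"yaw": 0,"gripper": 30},{"travel": [-41.2,13.9,0],"yaw": 0,"gripper": 30},{"travel": [-41.5,14.1,0],"yaw": 0,"gripper": 30},{"travel": [0,0,0],"yaw": 0,"gripper": 30}]'

```text
time: 38.02
position: [521.3, 39.2, 321.8]
eef_rot: [-2.196, 2.245, -0.001]
contact_force: [0.1, -0.7, -0.1]
gripper_width: 0.421
```

move_arm --increments '[{"travel": [0,0,0],"yaw": -0.165,"gripper": 30},{"travel": [0,0,0],"yaw": -0.165,"gripper": 30},{"travel": [0,0,0],"yaw": -0.165,"gripper": 30},{"travel": [0,0,0],"yaw": -0.165,"gripper": 30},{"travel": [0,0,0],"yaw": -0.165,"gripper": 30},{"travel": [0,0,0],"yaw": -0.165,"gripper": 30},{"travel": [0,0,0],"yaw": -0.165,"gripper": 30},{"travel": [0,0,0],"yaw": -0.162,"gripper": 30},{"travel": [0,0,0],"yaw": 0,"gripper": 30}]'

```text
time: 39.15
position: [522.1, 36.5, 321.2]
eef_rot: [-3.111, 0.439, -0.002]
contact_force: [-1.2, 0.4, -1.1]
gripper_width: 0.42
```

```bash
python3 - <<'E'
from h import *
plan(*W(C,-40,26),28,-.278)
q=bot.camera("scene"); save(q,"s14.png",(220,100,180,180),4)
E
```

```text
t 39.15 grasp [522.3  36.5 140.8] phi -0.281 tilt [ 0.001 -0.    -1.   ] F [-1.2  0.4 -1.1] w 39.5
to go: travel(tool now) [ 1.000e-01 -4.000e-01  1.128e+02] yaw -0.003 | steps trans@50 2.2553340565041533
```

View pics/s14.png

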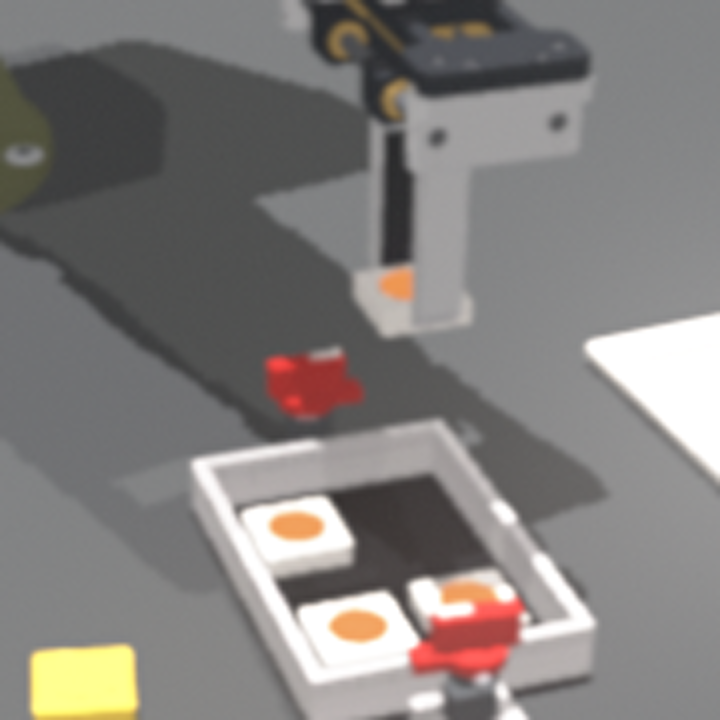

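move_arm --increments '[{"travel": [0,0,35],"yaw": 0,"gripper": 30},{"travel": [0,0,35],"yaw": 0,"gripper": 30},{"travel": [0,0,24],"yaw": 0,"gripper": 30},{"travel": [0,0,10],"yaw": 0,"gripper": 30},{"travel": [0,0,5],"yaw": 0,"gripper": 30},{"travel": [0,0,2.5],"yaw": 0,"gripper": 30},{"travel": [0,0,0.8],"yaw": 0,"gripper": 30},{"travel": [0,0,0],"yaw": 0,"gripper": 30}]'

```text
time: 40.2
position: [522.1, 37.1, 208.6]
eef_rot: [-3.111, 0.437, -0.002]
contact_force: [0.6, -0.5, 2.7]
gripper_width: 0.422
```

move_arm --increments '[{"travel": [0,0,0],"yaw": 0,"gripper": 45},{"travel": [0,0,0],"yaw": 0,"gripper": 45},{"travel": [0,0,0],"yaw": 0,"gripper": 45},{"travel": [0,0,-5],"yaw": 0,"gripper": 45},{"travel": [0,0,-30],"yaw": 0,"gripper": 45},{"travel": [0,0,-40],"yaw": 0,"gripper": 45},{"travel": [0,0,-45],"yaw": 0,"gripper": 45},{"travel": [-45,0,0],"yaw": 0,"gripper": 45},{"travel": [-45,0,0],"yaw": 0,"gripper": 45},{"travel": [-40,0,0],"yaw": 0,"gripper": 45},{"travel": [0,0,0],"yaw": 0,"gripper": 45}]'

```text
time: 41.58
position: [395.5, 73.3, 328.6]
eef_rot: [-3.111, 0.435, -0.001]
contact_force: [0.9, -0.5, -0.3]
gripper_width: 0.477
```

```bash
python3 - <<'E'
from h import *
q=bot.camera("scene"); save(q,"s15.png")
p=bot.camera("top"); save(p,"t15.png",(130,160,200,180),3.5)
ms=[bot.masks_of(a,"cover")[0]["region"].astype(float) for a in(p,q)]
for k in([0],[1],[0,1]): print(k,*[np.round(z,3) for z in fit([(p,q)[i] for i in k],[ms[i] for i in k],MODELS["cover"],K)])
for a in (p,q): print([(round(r["conf"],2),np.round(onz(a,*r["location"],26)[:2],1).tolist()) for r in bot.place_of(a,"cover_grip")])
E
```

```text
[0] [ 5.40798e+02  2.54697e+02 -2.16000e-01] 0.025
[1] [ 5.39026e+02  2.57054e+02 -2.20000e-01] 0.036
[0, 1] [ 5.40694e+02  2.55834e+02 -2.16000e-01] 0.078
[(0.86, [540.7, 252.0]), (0.68, [613.3, -249.9])]
[(0.82, [530.4, 260.9])]
```

View pics/s15.png

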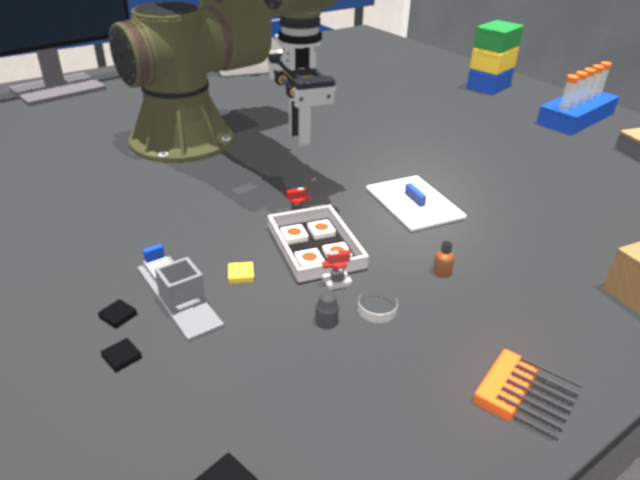

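View pics/t15.png

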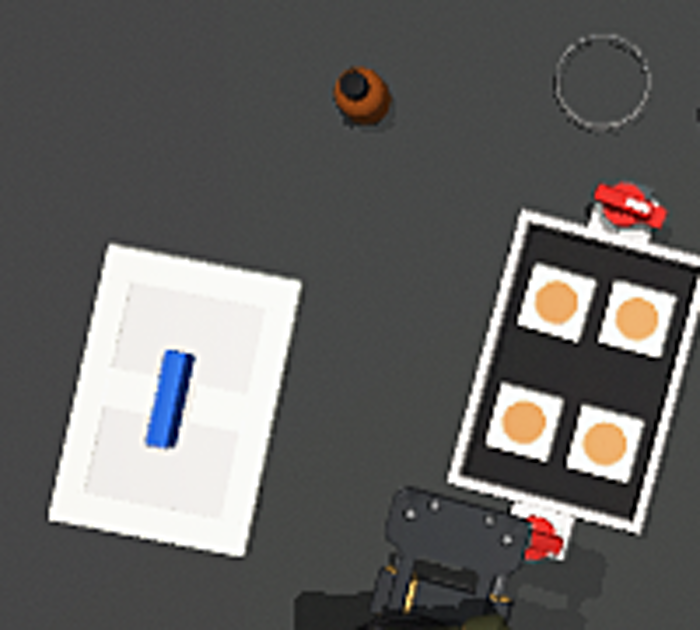

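```bash
cat > m.py <<'E'
from h import *
from scipy.optimize import minimize
q=bot.camera("scene"); p=bot.camera("top")
true=np.array([[585.5,-34.9],[507.9,-13.0],[522.2,37.1]])
for nm,a in(("top",p),("scene",q)):
    hsv=cv2.cvtColor(a["img"],cv2.COLOR_RGB2HSV)
    m=((hsv[...,0]>6)&(hsv[...,0]<22)&(hsv[...,1]>90)&(hsv[...,2]>140)).astype(np.uint8)
    n,l,st,ce=cv2.connectedComponentsWithStats(m)
    for i in range(1,n):
        if st[i,4]<15: continue
        w=onz(a,ce[i][1],ce[i][0],17)[:2]; d=np.linalg.norm(true-w,axis=1); j=d.argmin()
        if d[j]<20: print(nm,w.round(1),"bias seen-true",(w-true[j]).round(1))
        elif np.hypot(*(w-[553,0]))<80: print(nm,"other",w.round(1))
# chamber inner/outer fit by grey gradient: sample along edges of rim top (z=30)
def edgefit(a,v0,rects,skip):
    g=cv2.GaussianBlur(cv2.cvtColor(a["img"],cv2.COLOR_RGB2GRAY).astype(np.float32),(0,0),.7)
    def cost(v):
        pose=(v[0],v[1],v[2]/100); s=0
        for (x0,x1,y0,y1,z),sg in rects:
            for (ax,ay,bx,by) in((x0,y0,x1,y0),(x1,y0,x1,y1),(x1,y1,x0,y1),(x0,y1,x0,y0)):
                t=np.linspace(.06,.94,50); X=np.c_[ax+(bx-ax)*t,ay+(by-ay)*t,0*t+z]
                X=X[[not skip(u) for u in X]]
                nrm=np.array([by-ay,ax-bx,0.]);nrm=nrm/np.linalg.norm(nrm) # outward for ccw
                P=place(X,pose)
                n2=place(np.array([nrm]),(0,0,pose[2]))[0]
                for sgn in(1,-1):
                    qq=np.array([proj(a,u+sgn*2*n2) for u in P],np.float32)
                    val=cv2.remap(g,qq[:,1].copy(),qq[:,0].copy(),cv2.INTER_LINEAR).ravel()
                    s+=sg*sgn*val.mean()
        return s
    v=np.array([v0[0],v0[1],v0[2]*100])
    for stp in(4,1.5): v=minimize(cost,v,method="Nelder-Mead",options=dict(initial_simplex=np.array([v,v+[stp,0,0],v+[0,stp,0],v+[0,0,stp]]),xatol=.05,fatol=.01)).x
    return v,cost(v)
E
cat > m1.py <<'E'
from m import *
# outward brightness drop at outer edge => sg +1 ; inner edge: outward brighter => sg -1
sk=lambda u: abs(u[0])>80 and abs(u[1])<32
for nm,a in(("top",p),("scene",q)):
    print(nm,*[np.round(z,2) for z in edgefit(a,C,[((-87,87,-61,61,30),1),((-82,82,-56,56,30),-1)],sk)])
sk=lambda u: False
for nm,a in(("top",p),("scene",q)):
    print("cover",nm,*[np.round(z,2) for z in edgefit(a,(540,255.8,-.216),[((-87,87,-61,61,11),1)],sk)])
E
python3 m1.py
```

```text
top other [597.7  15.8]
top [586.6 -34.5] bias seen-true [1.1 0.4]
top [522.7  36.9] bias seen-true [ 0.5 -0.2]
top [508.6 -13.4] bias seen-true [ 0.7 -0.4]
scene [521.3  37.8] bias seen-true [-0.9  0.7]
scene [506.8 -12.7] bias seen-true [-1.1  0.3]
scene other [592.4  18.3]
scene [584.5 -33.8] bias seen-true [-1.   1.1]
top [554.1    0.84 -27.64] -1123.08
scene [552.21   1.5  -27.57] -305.01
cover top [540.76 254.56 -21.06] -527.95
cover scene [545.61 258.08 -21.32] -110.75
```

move_arm --increments '[{"travel": [14.9,-35.8,0],"yaw": 0,"gripper": 45},{"travel": [14.9,-35.8,0],"yaw": 0,"gripper": 45},{"travel": [14.9,-35.8,0],"yaw": 0,"gripper": 45},{"travel": [14.9,-35.8,0],"yaw": 0,"gripper": 45},{"travel": [14.9,-35.8,0],"yaw": 0,"gripper": 45},{"travel": [14.9,-35.8,0],"yaw": 0,"gripper": 45},{"travel": [0,0,0],"yaw": 0,"gripper": 45}]'

```text
time: 42.85
position: [542.9, 256.1, 327.0]
eef_rot: [3.111, -0.435, -0.001]
contact_force: [0.3, -0.9, -1.1]
gripper_width: 0.477
```

move_arm --increments '[{"travel": [0,0,0],"yaw": -0.1817,"gripper": 45},{"travel": [0,0,0],"yaw": -0.1817,"gripper": 45},{"travel": [0,0,0],"yaw": -0.1817,"gripper": 45},{"travel": [0,0,0],"yaw": -0.1817,"gripper": 45},{"travel": [0,0,0],"yaw": -0.1817,"gripper": 45},{"travel": [0,0,0],"yaw": -0.1817,"gripper": 45},{"travel": [0,0,0],"yaw": -0.1817,"gripper": 45},{"travel": [0,0,0],"yaw": -0.1817,"gripper": 45},{"travel": [0,0,0],"yaw": -0.1817,"gripper": 45},{"travel": [0,0,0],"yaw": 0,"gripper": 45}]'

```text
time: 44.1
position: [542.0, 254.2, 327.9]
eef_rot: [-2.448, -1.969, 0.001]
contact_force: [-0.3, 0.4, 0.0]
gripper_width: 0.477
```

```bash
python3 - <<'E'
from h import *
plan(540,255.5,33,1.359)
q=bot.camera("scene"); save(q,"s16.png",(330,60,180,190),4)
E
```

```text
t 44.1 grasp [541.9 254.2 147.5] phi 1.355 tilt [-0. -0. -1.] F [-0.3  0.4  0. ] w 44.8
to go: travel(tool now) [  0.9  -2.1 114.5] yaw -0.004 | steps trans@50 2.2901255117786485
```

View pics/s16.png

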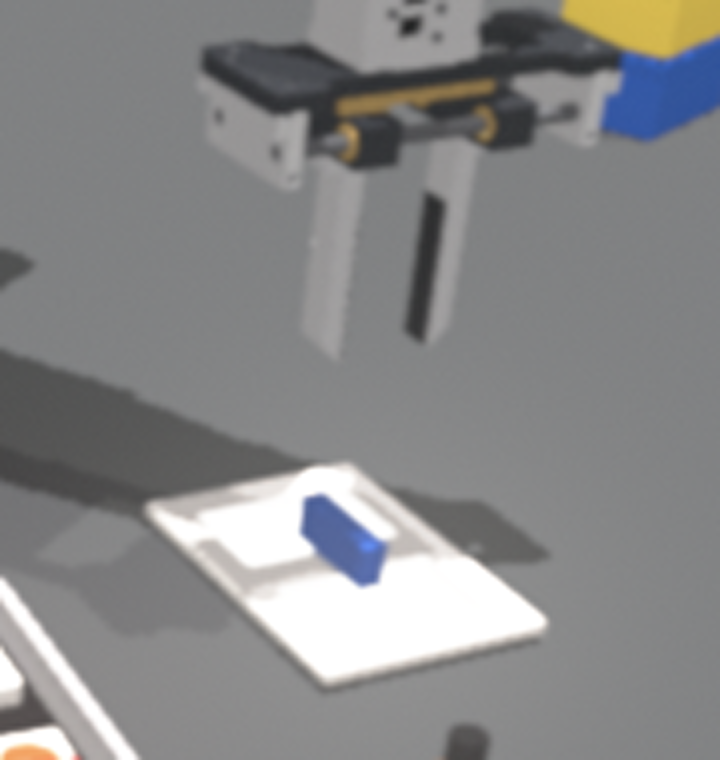

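move_arm --increments '[{"travel": [0.9,-2.1,30],"yaw": 0,"gripper": 45},{"travel": [0,0,35],"yaw": 0,"gripper": 45},{"travel": [0,0,30],"yaw": 0,"gripper": 45},{"travel": [0,0,15],"yaw": 0,"gripper": 45},{"travel": [0,0,4],"yaw": 0,"gripper": 45},{"travel": [0,0,0],"yaw": 0,"gripper": 45}]'

```text
time: 44.9
position: [540.5, 256.1, 214.8]
eef_rot: [2.447, 1.97, 0.002]
contact_force: [0.0, 0.9, 0.0]
gripper_width: 0.476
```

move_arm --increments '[{"travel": [0,0,0],"yaw": 0,"gripper": 5},{"travel": [0,0,0],"yaw": 0,"gripper": 5},{"travel": [0,0,0],"yaw": 0,"gripper": 5},{"travel": [0,0,0],"yaw": 0,"gripper": 5},{"travel": [0,0,0],"yaw": 0,"gripper": 5}]' --grip_force 45

```text
time: 45.52
position: [540.3, 256.0, 214.3]
eef_rot: [2.446, 1.971, 0.0]
contact_force: [-1.4, -2.4, 4.5]
gripper_width: 0.141
```

```bash
python3 - <<'E'
from h import *
plan(540,255.5,33,1.359)
q=bot.camera("scene"); save(q,"s17.png",(330,100,180,150),4)
E
```

```text
t 45.52 grasp [540.3 256.   33.9] phi 1.356 tilt [ 0. -0. -1.] F [-1.4 -2.4  4.5] w 13.2
to go: travel(tool now) [-0.5 -0.2  0.9] yaw -0.003 | steps trans@50 0.01842152315713804
```

View pics/s17.png

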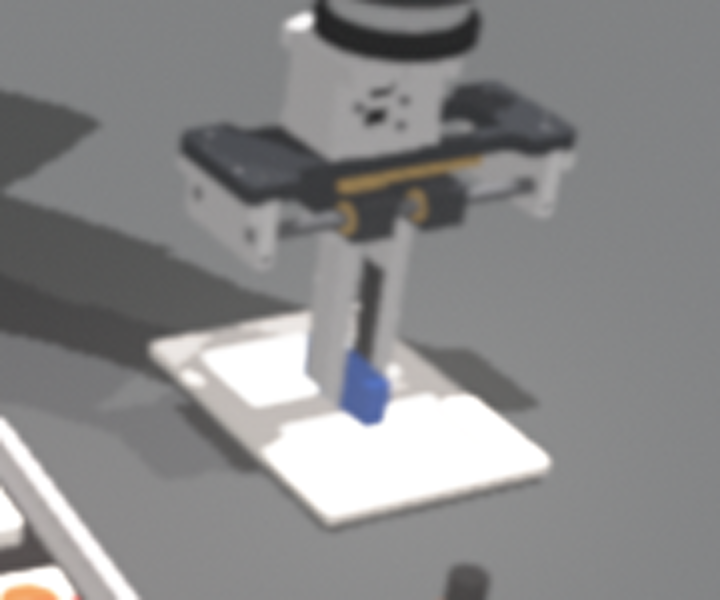

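move_arm --increments '[{"travel": [0,0,-10],"yaw": 0,"gripper": 5},{"travel": [0,0,-25],"yaw": 0,"gripper": 5},{"travel": [0,0,-30],"yaw": 0,"gripper": 5},{"travel": [0,0,-30],"yaw": 0,"gripper": 5},{"travel": [0,0,-20],"yaw": 0,"gripper": 5},{"travel": [0,0,0],"yaw": 0,"gripper": 5}]' --grip_force 50

```text
time: 46.32
position: [540.2, 256.2, 330.6]
eef_rot: [2.446, 1.971, 0.004]
contact_force: [0.0, 0.0, -1.7]
gripper_width: 0.147
```

```bash
python3 - <<'E'
from h import *
plan(553.3,.85,149,1.295)
q=bot.camera("scene"); save(q,"s18.png",(330,60,180,190),4)
E
```

```text
t 46.33 grasp [540.7 256.5 150.2] phi 1.356 tilt [ 0.003  0.001 -1.   ] F [ 0.   0.  -1.7] w 13.8
to go: travel(tool now) [-247.1   66.7    1.2] yaw 0.061 | steps trans@50 4.94164078849388
```

View pics/s18.png

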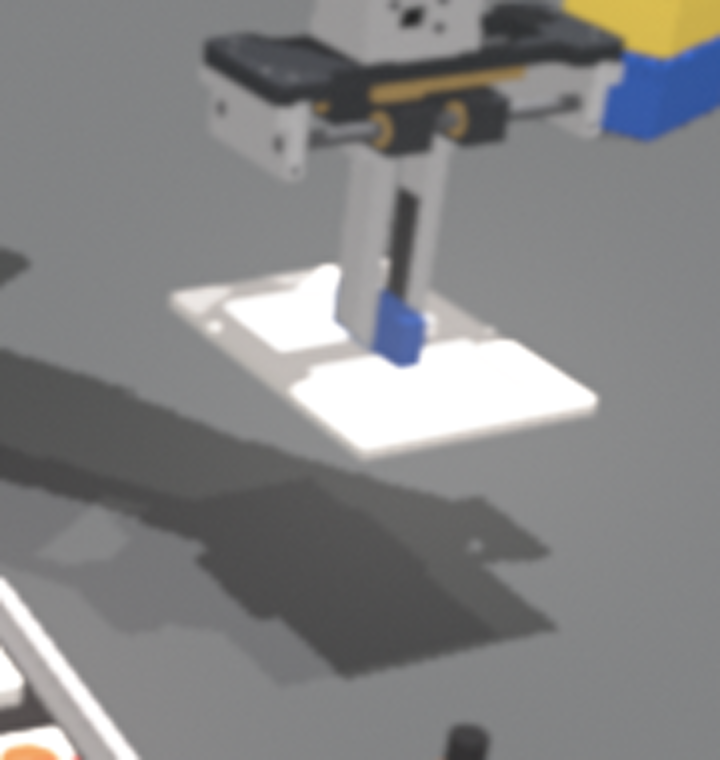

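Lifted level. Carry it over the chamber.

move_arm --increments '[{"travel": [-20,5.7,0],"yaw": 0,"gripper": 5},{"travel": [-30,8,0],"yaw": 0,"gripper": 5},{"travel": [-35,9.5,0],"yaw": 0,"gripper": 5},{"travel": [-35,9.5,0],"yaw": 0,"gripper": 5},{"travel": [-35,9.5,0],"yaw": 0,"gripper": 5},{"travel": [-35,9.5,0],"yaw": 0,"gripper": 5},{"travel": [-35,9,0],"yaw": 0,"gripper": 5},{"travel": [-22,6,0],"yaw": 0,"gripper": 5},{"travel": [0,0,0],"yaw": 0.03,"gripper": 5},{"travel": [0,0,0],"yaw": 0.031,"gripper": 5},{"travel": [0,0,0],"yaw": 0,"gripper": 5}]'

```text
time: 47.75
position: [552.7, 1.2, 328.8]
eef_rot: [-2.505, -1.895, 0.0]
contact_force: [0.0, 0.7, -3.3]
gripper_width: 0.142
```

```bash
python3 - <<'E'
from h import *
plan(553.3,.85,149,1.295)
q=bot.camera("scene"); save(q,"s19.png",(200,60,200,190),4)
q=bot.camera("top"); save(q,"t19.png",(200,170,200,180),4)
E
```

```text
t 47.75 grasp [552.6   1.2 148.4] phi 1.296 tilt [-0.  0. -1.] F [ 0.   0.7 -3.3] w 13.4
to go: travel(tool now) [-0.2  0.7 -0.6] yaw 0.001 | steps trans@50 0.01487393238087741
```

View pics/s19.png

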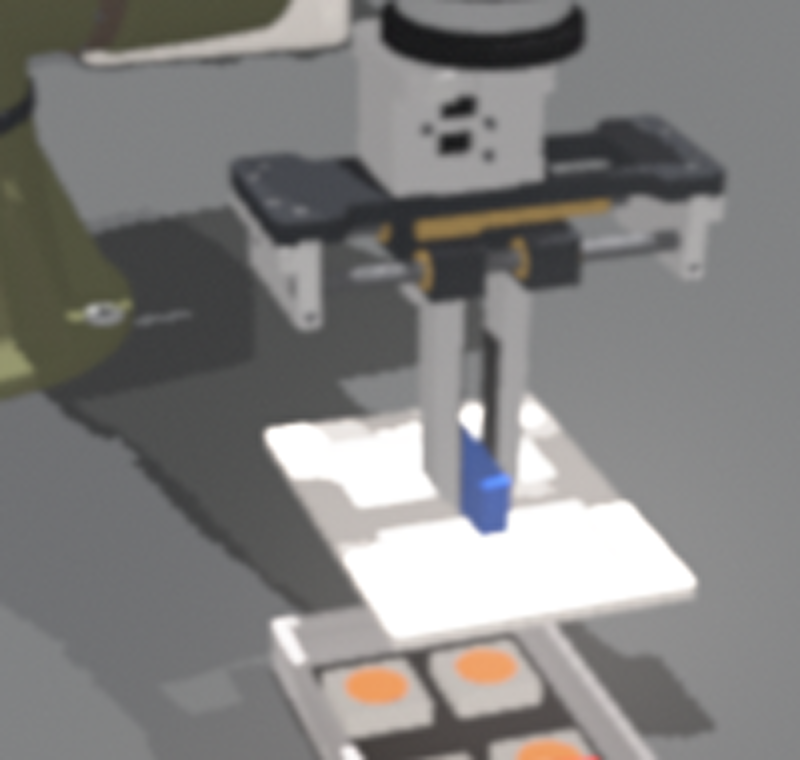

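View pics/t19.png

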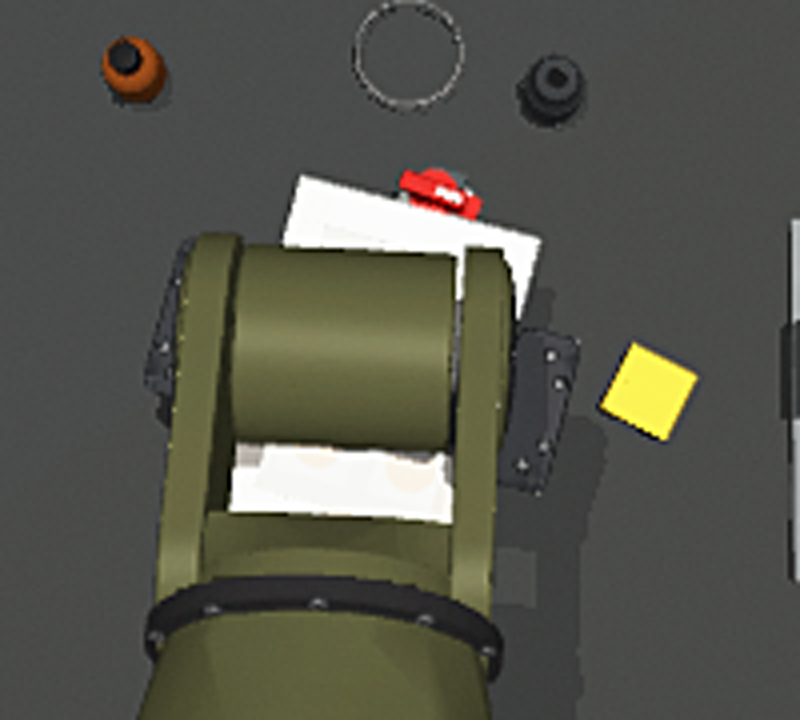

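```bash
cat > m2.py <<'E'
from m import *
g,f,mm,s=cur(); zt=g[2]-22.9
print("grasp",g.round(1),"zt",zt)
sk=lambda u: False
print("scene",*[np.round(z,2) for z in edgefit(q,(553,1,-.276),[((-87,87,-61,61,zt),1)],sk)])
sk=lambda u: u[0]<70
print("top front edge",*[np.round(z,2) for z in edgefit(p,(553,1,-.276),[((-87,87,-61,61,zt),1)],lambda u: u[0]<86.9)])
for r,c in((214,275.5),(230,335)): print(onz(p,r,c,zt)[:2])
P=(g[0],g[1],f-np.pi/2)
print(W(P,87,61),W(P,87,-61))
overlay(p,[place(rect(-87,87,-61,61,zt),P)],"t20.png",(200,170,200,180),4)
overlay(q,[place(rect(-87,87,-61,61,zt),P)],"s20.png",(200,60,200,190),4)
E
python3 m2.py
```

```text
scene [521.   37.4] bias seen-true [-1.2  0.3]
scene [506.4 -12.3] bias seen-true [-1.5  0.7]
scene other [590.8  18.8]
scene [584.5 -33.9] bias seen-true [-1.  1.]
grasp [552.8   1.  148.6] zt 125.73192902914391
scene [553.48  -1.03 -27.59] -135.29Traceback (most recent call last):
  File "m2.py", line 7, in <module>
    print("top front edge",*[np.round(z,2) for z in edgefit(p,(553,1,-.276),[((-87,87,-61,61,zt),1)],lambda u: u[0]<86.9)])
                                                    ~~~~~~~^^^^^^^^^^^^^^^^^^^^^^^^^^^^^^^^^^^^^^^^^^^^^^^^^^^^^^^^^^^^^^
  File "m.py", line 32, in edgefit
    for stp in(4,1.5): v=minimize(cost,v,method="Nelder-Mead",options=dict(initial_simplex=np.array([v,v+[stp,0,0],v+[0,stp,0],v+[0,0,stp]]),xatol=.05,fatol=.01)).x
                         ~~~~~~~~^^^^^^^^^^^^^^^^^^^^^^^^^^^^^^^^^^^^^^^^^^^^^^^^^^^^^^^^^^^^^^^^^^^^^^^^^^^^^^^^^^^^^^^^^^^^^^^^^^^^^^^^^^^^^^^^^^^^^^^^^^^^^^^^^
    res = _minimize_neldermead(fun, x0, args, callback, bounds=bounds,
                               **options)
    fsim[k] = func(sim[k])
              ~~~~^^^^^^^^
    fx = function(np.copy(x), *(wrapper_args + args))
  File "m.py", line 28, in cost
    val=cv2.remap(g,qq[:,1].copy(),qq[:,0].copy(),cv2.INTER_LINEAR).ravel()
                    ~~^^^^^
IndexError: too many indices for array: array is 1-dimensional, but 2 were indexed
```

```bash
sed -i '/top front edge/d' m2.py; python3 m2.py | tail -5
```

```text
grasp [552.8   0.8 148.6] zt 125.74380770386466
scene [553.52  -1.13 -27.72] -134.63
[653.78361608  36.10966537]
[620.00314586 -81.87246631]
[653.10877534  35.91233533] [619.98583444 -81.50517097]
```

```bash
sleep 1
```

```text
(no output)
```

View pics/t20.png

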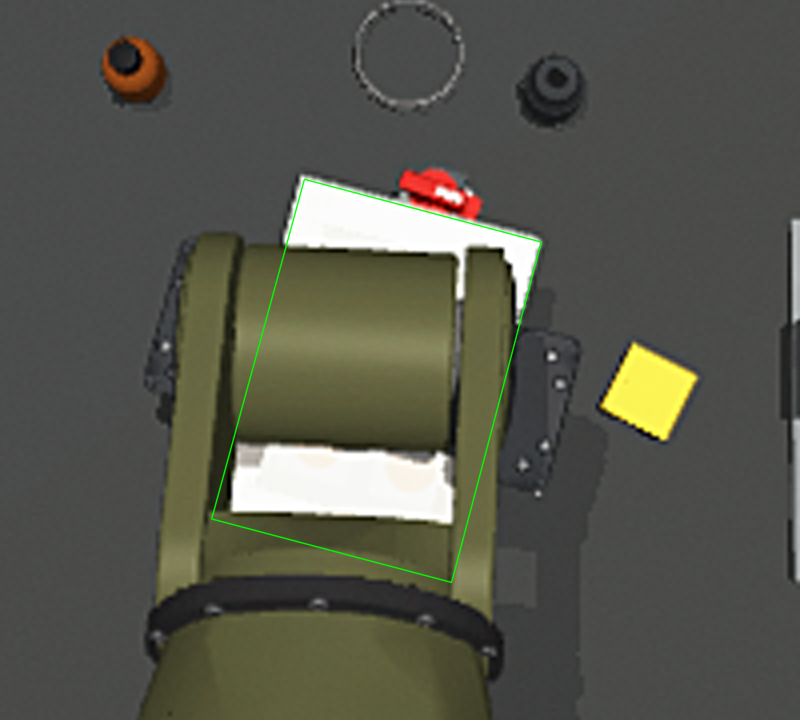

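View pics/s20.png

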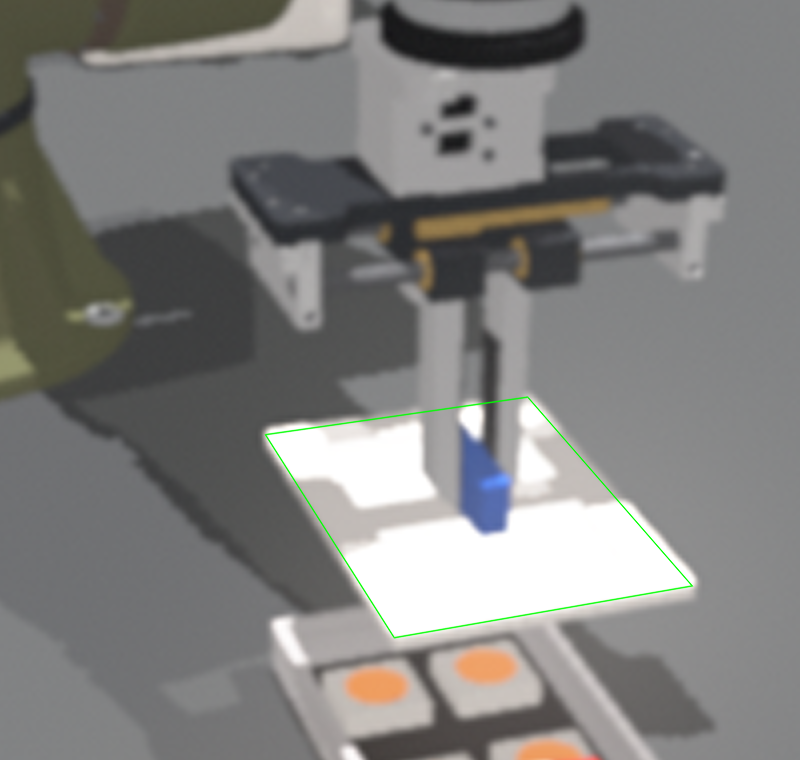

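move_arm --increments '[{"travel": [0,0.4,25],"yaw": 0,"gripper": 5},{"travel": [0,0,25],"yaw": 0,"gripper": 5},{"travel": [0,0,20],"yaw": 0,"gripper": 5},{"travel": [0,0,9],"yaw": 0,"gripper": 5},{"travel": [0,0,0],"yaw": 0,"gripper": 5}]'

```text
time: 48.68
position: [553.3, 0.5, 250.0]
eef_rot: [-2.505, -1.895, 0.001]
contact_force: [0.4, -0.2, -1.9]
gripper_width: 0.142
```

```bash
python3 - <<'E'
from h import *
plan(553.3,.85,59,1.295)
q=bot.camera("scene"); save(q,"s21.png",(230,130,180,170),4)
E
```

```text
t 48.67 grasp [5.532e+02 5.000e-01 6.960e+01] phi 1.295 tilt [-0.  0. -1.] F [ 0.4 -0.2 -1.9] w 13.3
to go: travel(tool now) [ 0.4  0.  10.6] yaw 0.0 | steps trans@50 0.21125532599833888
```

View pics/s21.png

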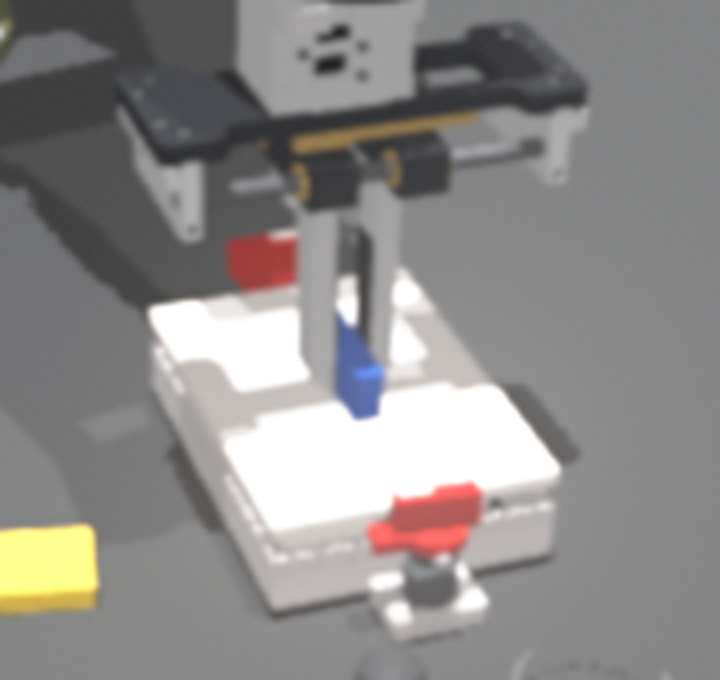

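move_arm --increments '[{"travel": [0.3,0,5],"yaw": 0,"gripper": 5},{"travel": [0,0,2.5],"yaw": 0,"gripper": 5},{"travel": [0,0,1.5],"yaw": 0,"gripper": 5},{"travel": [0,0,0],"yaw": 0,"gripper": 5}]'

```text
time: 49.22
position: [553.3, 0.7, 241.0]
eef_rot: [-2.505, -1.895, 0.0]
contact_force: [0.5, -0.0, -1.8]
gripper_width: 0.146
```

move_arm --increments '[{"travel": [0,0,1],"yaw": 0,"gripper": 5},{"travel": [0,0,0.7],"yaw": 0,"gripper": 5},{"travel": [0,0,0],"yaw": 0,"gripper": 5}]'

```text
time: 49.6
position: [553.3, 0.8, 239.4]
eef_rot: [2.505, 1.895, 0.0]
contact_force: [0.0, -0.4, -2.6]
gripper_width: 0.141
```

move_arm --increments '[{"travel": [0,0,0.7],"yaw": 0,"gripper": 5},{"travel": [0,0,0],"yaw": 0,"gripper": 5}]'

```text
time: 49.85
position: [553.3, 0.8, 239.3]
eef_rot: [2.505, 1.895, 0.0]
contact_force: [-4.2, 0.0, 6.2]
gripper_width: 0.144
```

move_arm --increments '[{"travel": [0,0,0.5],"yaw": 0,"gripper": 5},{"travel": [0,0,0],"yaw": 0,"gripper": 5}]'

```text
time: 50.1
position: [553.3, 0.7, 239.3]
eef_rot: [2.505, 1.895, 0.0]
contact_force: [-6.6, 0.9, 12.8]
gripper_width: 0.144
```

move_arm --increments '[{"travel": [0,0,0],"yaw": 0,"gripper": 20},{"travel": [0,0,0],"yaw": 0,"gripper": 30},{"travel": [0,0,0],"yaw": 0,"gripper": 34},{"travel": [0,0,-5],"yaw": 0,"gripper": 34},{"travel": [0,0,-30],"yaw": 0,"gripper": 34},{"travel": [0,0,-40],"yaw": 0,"gripper": 34},{"travel": [0,-40,-20],"yaw": 0,"gripper": 34},{"travel": [0,-45,0],"yaw": 0,"gripper": 34},{"travel": [0,-45,0],"yaw": 0,"gripper": 34},{"travel": [0,-45,0],"yaw": 0,"gripper": 34},{"travel": [0,0,0],"yaw": 0,"gripper": 34}]'

```text
time: 51.48
position: [383.2, 48.9, 333.7]
eef_rot: [2.504, 1.896, 0.001]
contact_force: [0.6, -0.1, 0.9]
gripper_width: 0.362
```

```bash
cat > m3.py <<'E'
from m import *
import sys
P=(553.3,.8,-.276)
sk=lambda u: abs(u[0])>80 and abs(u[1])<32
for nm,a in(("top",p),("scene",q)):
    print(nm,*[np.round(z,2) for z in edgefit(a,P,[((-87,87,-61,61,36),1)],sk)])
k=sys.argv[1]
it=[place(rect(-87,87,-61,61,36),P),place(rect(-87,87,-61,61,30),P)]
overlay(p,it,"t%s.png"%k,(230,190,130,140),4.2)
overlay(q,it,"s%s.png"%k,(240,160,150,140),4.2)
save(q,"sr%s.png"%k,(240,160,150,140),4.2)
plan(0,0,0,0)
E
python3 m3.py 22
```

```text
top [555.77   2.69 -27.37] -423.67
scene [551.11   8.13 -27.97] -131.74
t 51.58 grasp [385.4  48.4 153.4] phi 1.296 tilt [ 0.002  0.    -1.   ] F [ 1.3 -0.4  0.2] w 34.1
to go: travel(tool now) [-151.3 -357.8  153.4] yaw 1.296 | steps trans@50 7.1560016901685755
```

```bash
true
```

```text
(no output)
```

View pics/t22.png

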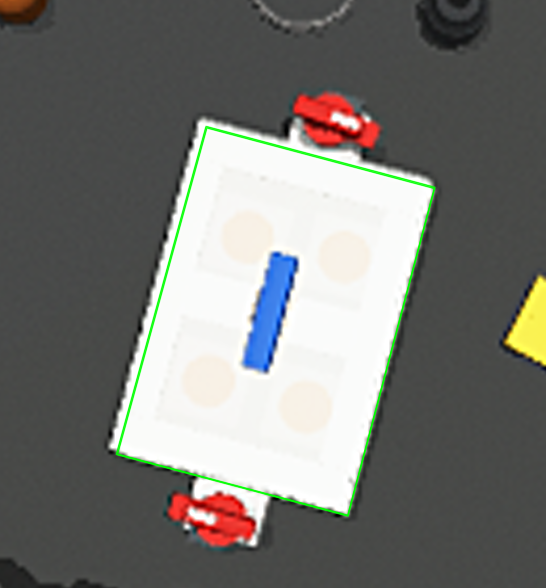

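View pics/sr22.png

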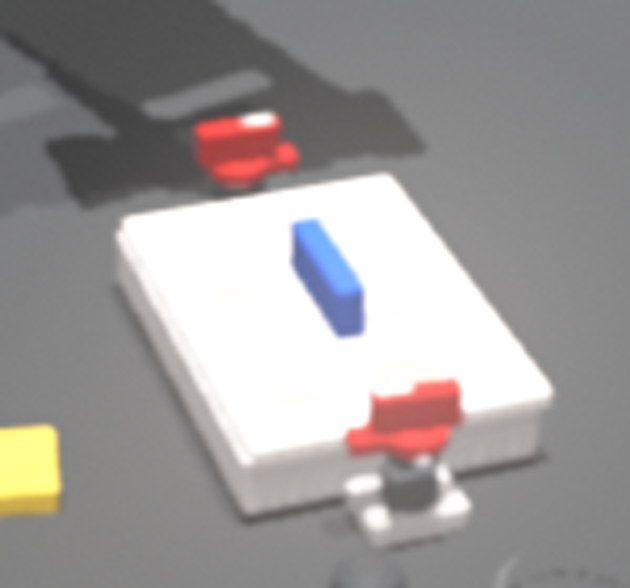

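move_arm --increments '[{"travel": [0,0,0],"yaw": 0.175,"gripper": 36},{"travel": [0,0,0],"yaw": 0.175,"gripper": 36},{"travel": [0,0,0],"yaw": 0.175,"gripper": 36},{"travel": [0,0,0],"yaw": 0.175,"gripper": 36},{"travel": [0,0,0],"yaw": 0.175,"gripper": 36},{"travel": [0,0,0],"yaw": 0.175,"gripper": 36},{"travel": [0,0,0],"yaw": 0.175,"gripper": 36},{"travel": [0,0,0],"yaw": 0.175,"gripper": 36},{"travel": [0,0,0],"yaw": 0.175,"gripper": 36},{"travel": [0,0,0],"yaw": 0,"gripper": 36}]'

```text
time: 52.82
position: [385.6, 48.1, 333.1]
eef_rot: [3.111, -0.437, -0.0]
contact_force: [-0.6, -0.5, -0.0]
gripper_width: 0.385
```

```bash
python3 - <<'E'
from h import *
plan(452.3,29.5,140,-.276)
q=bot.camera("scene");p=bot.camera("top")
P=(553.3,.85,-.276)
for nm,a in(("top",p),("scene",q)):
    h=cv2.cvtColor(a["img"],cv2.COLOR_RGB2HSV)
    m=(((h[...,0]<6)|(h[...,0]>174))&(h[...,1]>150)&(h[...,2]>90)).astype(np.uint8)
    n,l,st,ce=cv2.connectedComponentsWithStats(m)
    for i in range(1,n):
        if st[i,4]>40: print(nm,st[i],ce[i].round(1), onz(a,ce[i][1],ce[i][0],52)[:2].round(1))
it=[place(rect(s*105-5,s*105+5,-18,18,z),P) for s in(1,-1) for z in(64,46)]
overlay(p,it,"t23.png",(240,190,120,150),4)
overlay(q,it,"s23.png",(260,160,120,140),5)
E
```

```text
t 52.83 grasp [385.6  48.1 152.7] phi -0.279 tilt [-0. -0. -1.] F [-0.6 -0.5 -0. ] w 36.2
to go: travel(tool now) [69.2 -0.5 12.7] yaw -0.003 | steps trans@50 1.3845083499838602
top [300 212  20  13 138] [308.9 218.4] [653.3 -29.9]
scene [287 190  19  13 118] [294.3 196.1] [453.3  24.7]
```

View pics/t23.png

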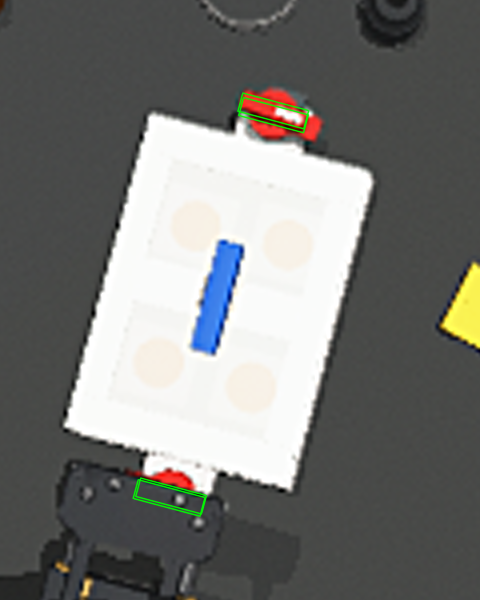

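View pics/s23.png

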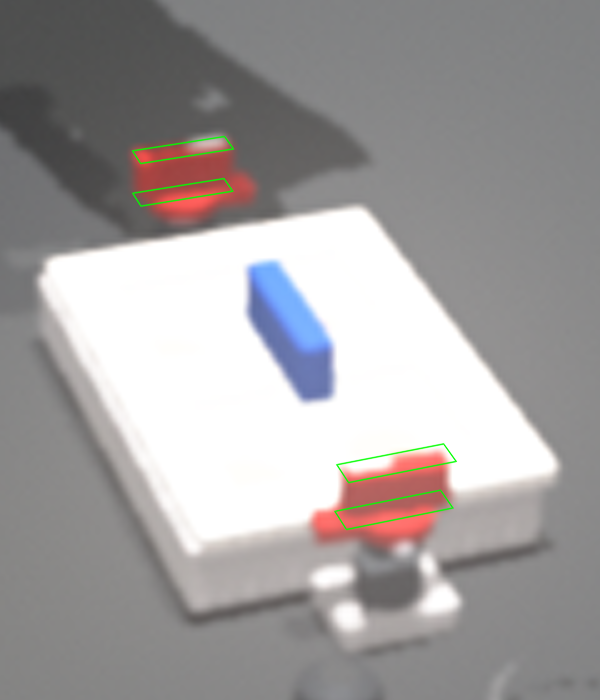

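move_arm --increments '[{"travel": [35,-0.5,0],"yaw": 0,"gripper": 36},{"travel": [34,0,20],"yaw": 0,"gripper": 36},{"travel": [0,0,35],"yaw": 0,"gripper": 36},{"travel": [0,0,20],"yaw": 0,"gripper": 36},{"travel": [0,0,11],"yaw": 0,"gripper": 36},{"travel": [0,0,0],"yaw": 0,"gripper": 36}]'

```text
time: 53.68
position: [451.5, 29.8, 246.9]
eef_rot: [3.111, -0.436, -0.001]
contact_force: [0.3, -0.3, 0.6]
gripper_width: 0.385
```

move_arm --increments '[{"travel": [0,0,0],"yaw": 0,"gripper": 3},{"travel": [0,0,0],"yaw": 0,"gripper": 3},{"travel": [0,0,0],"yaw": 0,"gripper": 3},{"travel": [0,0,0],"yaw": 0,"gripper": 3},{"travel": [0,0,0],"yaw": 0,"gripper": 3}]' --grip_force 12

```text
time: 54.3
position: [451.7, 29.7, 247.7]
eef_rot: [-3.111, 0.438, -0.003]
contact_force: [5.6, -1.3, 1.2]
gripper_width: 0.108
```

```bash
python3 - <<'E'
from h import *
plan(452.3,29.5,66,-.276)
q=bot.camera("scene"); save(q,"s24.png",(220,100,160,150),4)
E
```

```text
t 54.3 grasp [452.1  29.7  67.3] phi -0.28 tilt [ 0.002 -0.    -1.   ] F [ 5.6 -1.3  1.2] w 10.1
to go: travel(tool now) [0.2 0.1 1.3] yaw -0.004 | steps trans@50 0.025569936672073936
```

View pics/s24.png

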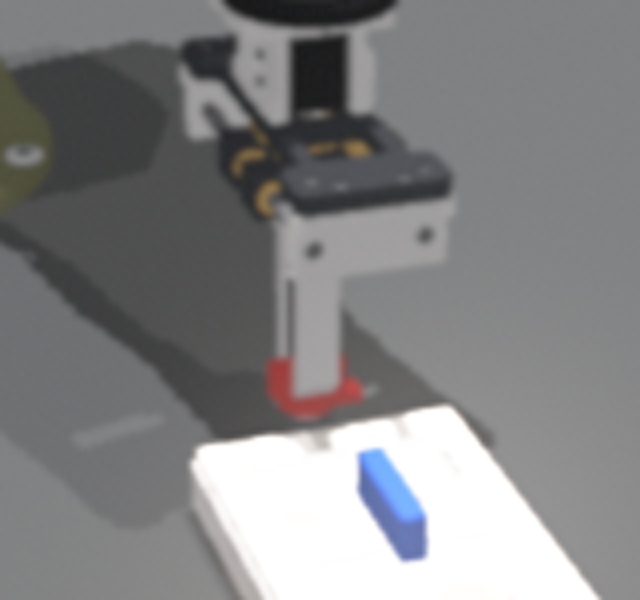

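move_arm --increments '[{"travel": [0.5,0,0],"yaw": 0,"gripper": 3},{"travel": [0,0,0],"yaw": 0.14,"gripper": 3},{"travel": [0,0,0],"yaw": 0.14,"gripper": 3},{"travel": [0,0,0],"yaw": 0.14,"gripper": 3},{"travel": [0,0,0],"yaw": 0.14,"gripper": 3},{"travel": [0,0,0],"yaw": 0.14,"gripper": 3},{"travel": [0,0,0],"yaw": 0,"gripper": 3}]'

```text
time: 55.22
position: [452.2, 29.5, 247.6]
eef_rot: [-2.77, 1.481, -0.003]
contact_force: [5.0, -2.8, 2.3]
gripper_width: 0.107
```

```bash
python3 - <<'E'
from h import *
plan(452.3,29.5,66,-.276-1.571); s=bot.read_state(); print(np.round(s["wrist_torque"],2))
E
```

```text
t 55.23 grasp [452.6  29.4  67.2] phi -0.982 tilt [ 0.002 -0.    -1.   ] F [ 5.  -2.8  2.3] w 10.1
to go: travel(tool now) [-0.3  0.2  1.2] yaw 0.865 | steps trans@50 0.02399481226313128
[-0.66 -1.07 -0.03]
```

move_arm --increments '[{"travel": [0.5,0,0],"yaw": 0.14,"gripper": 3},{"travel": [0,0,0],"yaw": 0.14,"gripper": 3},{"travel": [0,0,0],"yaw": 0.14,"gripper": 3},{"travel": [0,0,0],"yaw": 0.14,"gripper": 3},{"travel": [0,0,0],"yaw": 0.14,"gripper": 3},{"travel": [0,0,0],"yaw": 0.15,"gripper": 3},{"travel": [0,0,0],"yaw": 0,"gripper": 3},{"travel": [0,0,0],"yaw": 0,"gripper": 3}]'

```text
time: 56.22
position: [452.4, 28.9, 247.0]
eef_rot: [-1.916, 2.489, -0.002]
contact_force: [7.1, -4.6, -7.1]
gripper_width: 0.108
```

```bash
python3 - <<'E'
from h import *
plan(452.3,29.5,66,-.276-1.571); s=bot.read_state(); print(np.round(s["wrist_torque"],2))
E
```

```text
t 56.23 grasp [452.6  28.8  66.6] phi -1.83 tilt [ 0.001 -0.001 -1.   ] F [ 7.1 -4.6 -7.1] w 10.2
to go: travel(tool now) [-0.6  0.5  0.6] yaw 0.017 | steps trans@50 0.012746832256082712
[-0.95 -1.52 -0.01]
```

move_arm --increments '[{"travel": [0,0,1],"yaw": 0.008,"gripper": 3},{"travel": [0,0,0],"yaw": 0,"gripper": 14},{"travel": [0,0,0],"yaw": 0,"gripper": 20},{"travel": [0,0,0],"yaw": 0,"gripper": 30},{"travel": [0,0,-5],"yaw": 0,"gripper": 36},{"travel": [0,0,-30],"yaw": 0,"gripper": 36},{"travel": [0,0,-45],"yaw": 0,"gripper": 36},{"travel": [0,0,0],"yaw": 0,"gripper": 36}]'

```text
time: 57.22
position: [452.4, 29.3, 329.2]
eef_rot: [-1.904, 2.494, -0.005]
contact_force: [-0.3, -0.5, -0.1]
gripper_width: 0.384
```

```bash
python3 - <<'E'
from h import *
plan(654.3,-28,147,-.276)
q=bot.camera("scene"); save(q,"s25.png",(220,100,160,180),4)
E
```

```text
t 57.23 grasp [453.4  29.3 148.8] phi -1.838 tilt [ 0.006 -0.    -1.   ] F [-0.3 -0.5 -0.1] w 36.1
to go: travel(tool now) [   2.3 -208.8    1.8] yaw -1.562 | steps trans@50 4.176910508334275
```

View pics/s25.png

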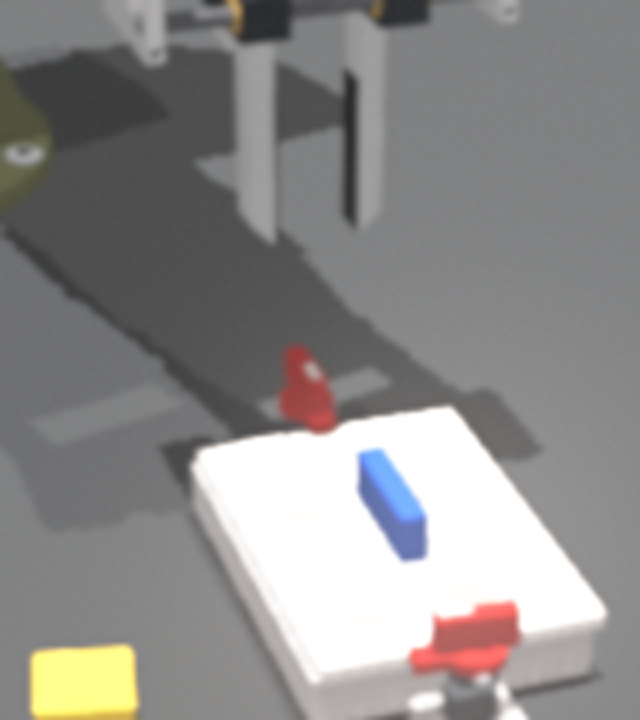

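move_arm --increments '[{"travel": [0.5,-34.8,0],"yaw": 0,"gripper": 36},{"travel": [0.5,-34.8,0],"yaw": 0,"gripper": 36},{"travel": [0.5,-34.8,0],"yaw": 0,"gripper": 36},{"travel": [0.4,-34.8,0],"yaw": 0,"gripper": 36},{"travel": [0.4,-34.8,0],"yaw": 0,"gripper": 36},{"travel": [0,-34.8,0],"yaw": 0,"gripper": 36},{"travel": [0,0,0],"yaw": 0,"gripper": 36}]'

```text
time: 58.15
position: [653.9, -28.6, 323.8]
eef_rot: [1.904, -2.496, -0.003]
contact_force: [-0.2, -0.1, -0.1]
gripper_width: 0.383
```

move_arm --increments '[{"travel": [0,0,0],"yaw": -0.1735,"gripper": 36},{"travel": [0,0,0],"yaw": -0.1735,"gripper": 36},{"travel": [0,0,0],"yaw": -0.1735,"gripper": 36},{"travel": [0,0,0],"yaw": -0.1735,"gripper": 36},{"travel": [0,0,0],"yaw": -0.1735,"gripper": 36},{"travel": [0,0,0],"yaw": -0.1735,"gripper": 36},{"travel": [0,0,0],"yaw": -0.1735,"gripper": 36},{"travel": [0,0,0],"yaw": -0.1735,"gripper": 36},{"travel": [0,0,0],"yaw": -0.1735,"gripper": 36},{"travel": [0,0,0],"yaw": 0,"gripper": 36}]'

```text
time: 59.4
position: [652.4, -27.8, 325.4]
eef_rot: [3.111, -0.434, -0.002]
contact_force: [-0.6, -0.1, -0.0]
gripper_width: 0.379
```

```bash
python3 - <<'E'
from h import *
plan(654.3,-28,66.5,-.276)
q=bot.camera("scene"); save(q,"s26.png",(250,100,160,180),4)
E
```

```text
t 59.4 grasp [652.1 -27.8 145. ] phi -0.277 tilt [-0.001  0.    -1.   ] F [-0.6 -0.1 -0. ] w 35.7
to go: travel(tool now) [ 2.1 -0.4 78.5] yaw -0.001 | steps trans@50 1.5695572963970796
```

View pics/s26.png

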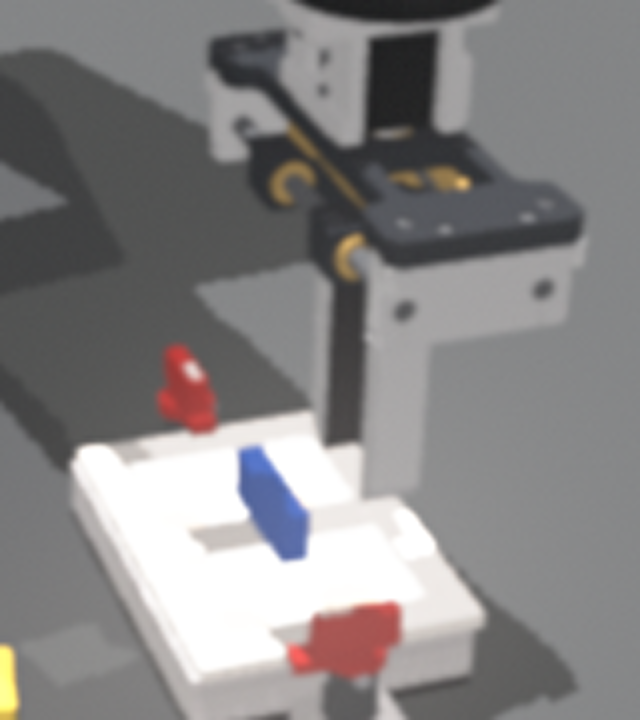

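move_arm --increments '[{"travel": [2.1,-0.4,20],"yaw": 0,"gripper": 36},{"travel": [0,0,30],"yaw": 0,"gripper": 36},{"travel": [0,0,18],"yaw": 0,"gripper": 36},{"travel": [0,0,10],"yaw": 0,"gripper": 36},{"travel": [0,0,0],"yaw": 0,"gripper": 36},{"travel": [0,0,0],"yaw": 0,"gripper": 3},{"travel": [0,0,0],"yaw": 0,"gripper": 3},{"travel": [0,0,0],"yaw": 0,"gripper": 3},{"travel": [0,0,0],"yaw": 0,"gripper": 3},{"travel": [0,0,0],"yaw": 0,"gripper": 3}]' --grip_force 12

```text
time: 60.7
position: [654.6, -28.3, 248.6]
eef_rot: [3.111, -0.433, -0.004]
contact_force: [-8.5, -1.2, 6.8]
gripper_width: 0.106
```

```bash
python3 - <<'E'
from h import *
plan(654.3,-28,66.5,-.276)
q=bot.camera("scene"); save(q,"s27.png",(250,130,160,160),4)
E
```

```text
t 60.7 grasp [654.2 -28.3  68.2] phi -0.276 tilt [-0.002 -0.    -1.   ] F [-8.5 -1.2  6.8] w 10.0
to go: travel(tool now) [ 0.  -0.3  1.7] yaw -0.0 | steps trans@50 0.033253566910174184
```

View pics/s27.png

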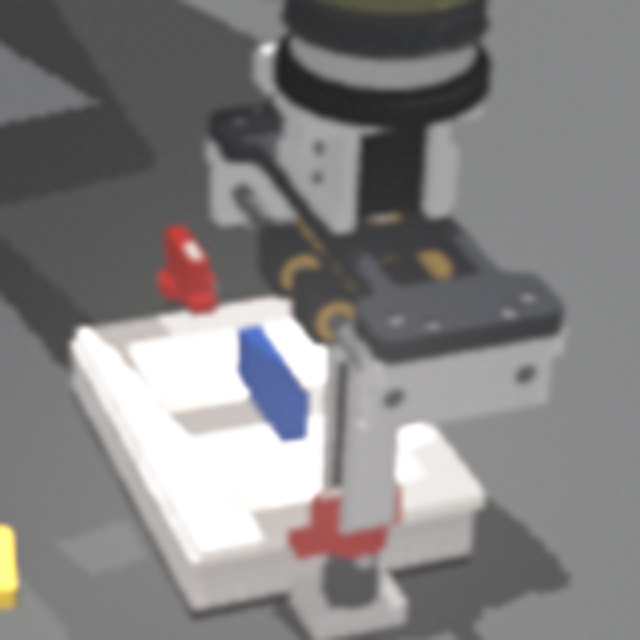

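move_arm --increments '[{"travel": [-0.7,0,0],"yaw": 0,"gripper": 3},{"travel": [0,0,0],"yaw": 0.14,"gripper": 3},{"travel": [0,0,0],"yaw": 0.14,"gripper": 3},{"travel": [0,0,0],"yaw": 0.14,"gripper": 3},{"travel": [0,0,0],"yaw": 0.14,"gripper": 3},{"travel": [0,0,0],"yaw": 0.14,"gripper": 3},{"travel": [0,0,0],"yaw": 0,"gripper": 3}]'

```text
time: 61.62
position: [654.3, -28.2, 248.6]
eef_rot: [2.775, -1.472, -0.0]
contact_force: [-4.0, -1.7, 4.5]
gripper_width: 0.108
```

```bash
python3 - <<'E'
from h import *
plan(654.3,-28,66,-.276-1.571); s=bot.read_state(); print(np.round(s["wrist_torque"],2))
E
```

```text
t 61.62 grasp [654.2 -28.3  68.2] phi -0.975 tilt [-0. -0. -1.] F [-4.  -1.7  4.5] w 10.1
to go: travel(tool now) [-0.2 -0.2  2.2] yaw 0.872 | steps trans@50 0.043599742054984174
[-0.4   0.95  0.01]
```

move_arm --increments '[{"travel": [0,0,0],"yaw": 0.14,"gripper": 3},{"travel": [0,0,0],"yaw": 0.14,"gripper": 3},{"travel": [0,0,0],"yaw": 0.14,"gripper": 3},{"travel": [0,0,0],"yaw": 0.14,"gripper": 3},{"travel": [0,0,0],"yaw": 0.15,"gripper": 3},{"travel": [0,0,0],"yaw": 0.155,"gripper": 3},{"travel": [0,0,0],"yaw": 0,"gripper": 3},{"travel": [0,0,0],"yaw": 0,"gripper": 3}]'

```text
time: 62.62
position: [654.3, -28.3, 247.7]
eef_rot: [1.907, -2.496, -0.0]
contact_force: [-0.1, -5.2, -5.8]
gripper_width: 0.104
```

```bash
python3 - <<'E'
from h import *
plan(654.3,-28,66,-.276-1.571); s=bot.read_state(); print(np.round(s["wrist_torque"],2))
E
```

```text
t 62.62 grasp [654.2 -28.3  67.3] phi -1.836 tilt [-0.001 -0.    -1.   ] F [-0.1 -5.2 -5.8] w 9.7
to go: travel(tool now) [-0.4 -0.   1.3] yaw 0.011 | steps trans@50 0.026387387003305774
[-0.85 -0.07 -0.01]
```

move_arm --increments '[{"travel": [0,0,1],"yaw": 0.004,"gripper": 3},{"travel": [0,0,0],"yaw": 0,"gripper": 14},{"travel": [0,0,0],"yaw": 0,"gripper": 20},{"travel": [0,0,0],"yaw": 0,"gripper": 30},{"travel": [0,0,-5],"yaw": 0,"gripper": 36},{"travel": [0,0,-30],"yaw": 0,"gripper": 36},{"travel": [0,0,-45],"yaw": 0,"gripper": 36},{"travel": [0,50,-30],"yaw": 0,"gripper": 36},{"travel": [0,60,0],"yaw": 0,"gripper": 36},{"travel": [0,60,0],"yaw": 0,"gripper": 36},{"travel": [-50,60,0],"yaw": 0,"gripper": 36},{"travel": [-50,30,0],"yaw": 0,"gripper": 36}]'

```text
time: 64.12
position: [438.3, 126.6, 358.1]
eef_rot: [-1.894, 2.504, -0.001]
contact_force: [2.6, 0.9, 0.1]
gripper_width: 0.382
```

move_arm --increments '[{"travel": [-50,0,0],"yaw": 0,"gripper": 36},{"travel": [-50,0,0],"yaw": 0,"gripper": 36},{"travel": [-50,0,0],"yaw": 0,"gripper": 36},{"travel": [0,0,0],"yaw": 0,"gripper": 36}]'

```text
time: 64.62
position: [480.6, 272.5, 357.1]
eef_rot: [-1.9, 2.501, 0.0]
contact_force: [-0.5, -1.4, 0.1]
gripper_width: 0.384
```

```bash
cat > m5.py <<'E'
from h import *
q=bot.camera("scene");p=bot.camera("top"); save(q,"s28f.png")
P=(553.3,.85,-.276)
it=[]
for s in(1,-1):
    it+= [place(rect(s*105-18,s*105+18,-5,5,61),P)]
a0=[place(rect(-87,87,-61,61,36),P)]
save(p,"t28.png",(240,190,120,150),4)
overlay(q,it,"s28.png",(255,165,125,135),5)
save(q,"s28r.png",(255,165,125,135),5)
overlay(p,it,"t28o.png",(240,190,120,150),4)
E
python3 m5.py
```

```text
(no output)
```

View pics/s28f.png

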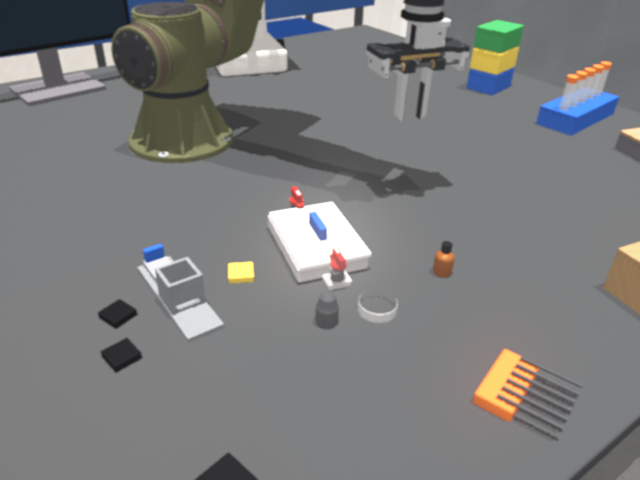

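View pics/s28r.png

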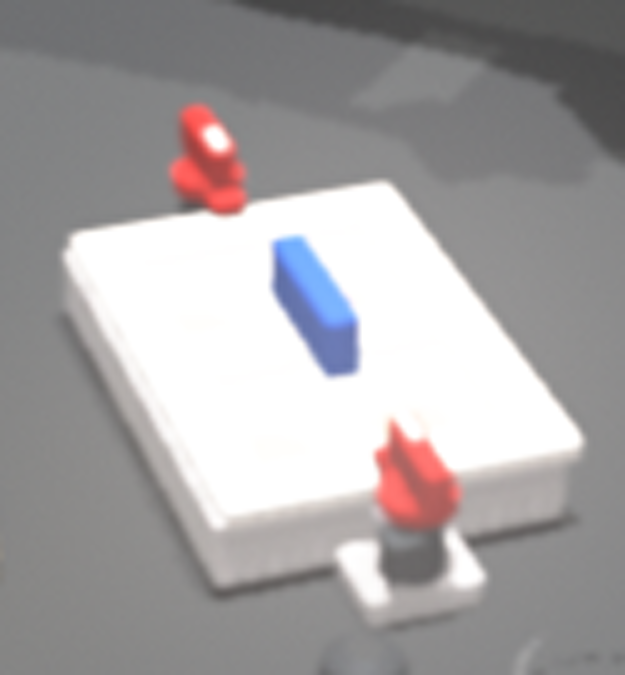

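View pics/s28.png

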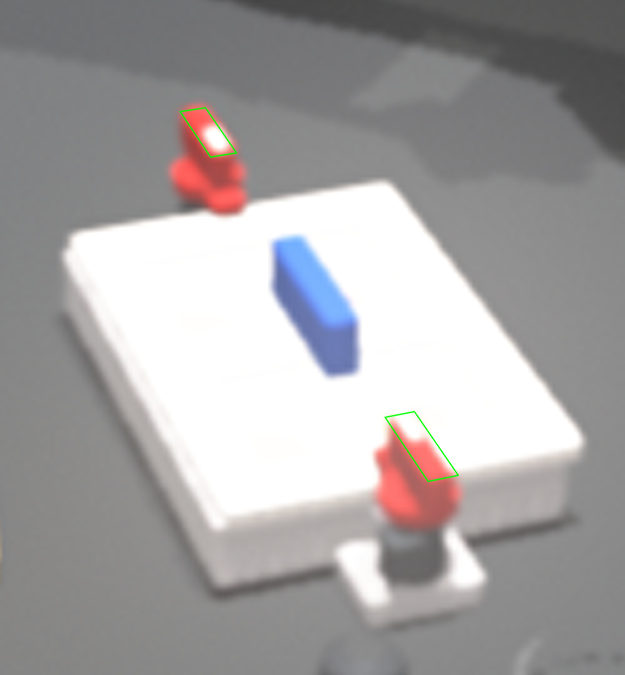

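View pics/t28o.png

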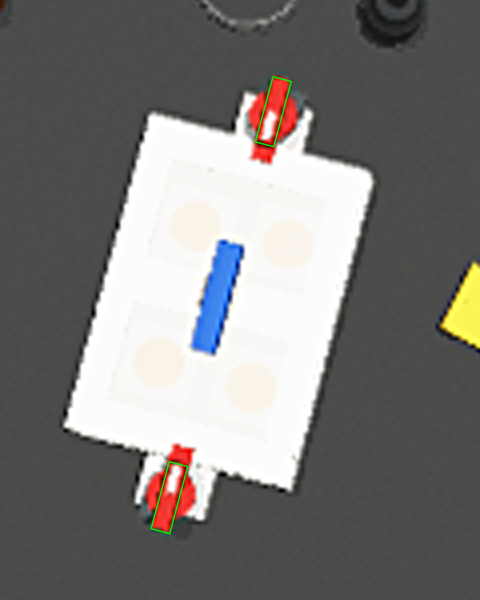

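```bash
python3 - <<'E'
from h import *
plan(0,0,0,0)
print(bot.finish_job())
E
```

```text
t 64.72 grasp [480.4 270.1 176.7] phi -1.844 tilt [-0. -0. -1.] F [-0.4 -0.7  0.4] w 35.8
to go: travel(tool now) [389.9 389.6 176.7] yaw -1.844 | steps trans@50 7.797283514162538
the job is handed in; nothing more can be done
None
```

The job is done and handed in at about 65 s of the 210 s allowed.

- **Carriers:** I dispensed all three from the magazine one at a time. They lie flat and side by side on the chamber floor, next to the one already there. The top view shows the tower empty and four carriers under the clear cover.
- **Cover:** It was set down after the carriers. It met the rim exactly at the height expected for a seated cover, and it looks level in both pictures.
- **Locks:** I turned B, then A, clockwise to about 1.56 rad each by the arm's angle, then let go. The last pictures show both tongues over the cover's edge and both locks about 3 mm lower, but I judged that drop from about 2 pixels, not by touch.
- **Bystanders:** The last scene picture shows the bottle, lens, dish and look-alikes standing where they were.

**Disagreement:** after release, the edge fit in the top view put the cover about 2 mm off the chamber's centre, within the 3 mm play. The same fit in the scene view read about 7 mm off. I took that as a poor fit, because the picture shows the cover square on the rim.

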